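Key a set-screw collar onto a tube-rotator spindle and hold it

TASK

Get this tube-rotator drive ready for its set screw to be tightened. First pinch the upright spindle with the fingers, one finger pad on its flat, and turn it until the flat squarely faces the notched hex-key guide block; then take the collar that has a set screw in its side (not the plain spacer ring), put it over the spindle with the screw over the flat, and push it down so that the sprung washer goes down about 6 mm. Finish while still gripping the collar and holding it pressed down there, and leave the other things on the bench where they lie.

Things in the scene. Friction and masses are not known exactly. Their poses are not given: they have to be found in the camera images.
- drive: Drive unit of a tube rotator, fixed to the bench: white housing 180 x 130 mm, top face 50 mm above the bench. Its origin is on the bench surface exactly below the spindle axis; the housing runs from -80 to +100 mm along its x and +-65 mm along its y. A notched aluminium hex-key guide block (14 x 28 mm, top 82 mm above the bench) stands on the housing 72 to 86 mm from the spindle axis in the +x direction of this body.
- spindle (a joint): Turn of the spindle about its vertical axis (rad, counter-clockwise from above is positive). At 0 its flat squarely faces the guide block (the drive's +x); it starts 0.5 to 1.4 rad away from that. It stays where it is left (drag 0.06 N m).
- spindle_top (a point): Centre of the top end of the steel spindle, on its axis, 102 mm above the bench. The spindle is upright, diameter 22 mm, with one milled flat along its whole exposed length, 6.5 mm from the axis (17.5 mm across flat and opposite side); it stands 36 mm above the sprung washer, top edge chamfered 1.5 mm. This point turns with the spindle: its x axis points squarely out of the flat, z up.
- spindle_flat (a point): The flat of the spindle; origin on the flat face 84 mm above the bench, 6.5 mm from the axis; x axis points squarely out of the flat.
- washer (a joint): How far the sprung washer at the foot of the spindle is pressed down (m), 0 up, at most 0.010. Steel disc, diameter 48 mm, top 66 mm above the bench when up. It takes about 4 N to start and 0.7 N per mm (about 8 N at 6 mm, 11 N at the stop at 10 mm), and it lifts again when let go; the collar's weight alone does not press it.
- collar_center (a point): Centre (half-way up, 13 mm above its underside) of the loose steel collar: outer diameter 44 mm, height 26 mm, through bore 24.4 mm, about 190 g, lying flat on the bench. x axis points from its axis to the set screw, z up. The tip of the screw stands into the bore to 8 mm from the axis (7 mm wide, from 10 to 18 mm above the underside), so it passes over the spindle only where the flat is.
- collar_screw (a point): Head of the collar's set screw, 30 mm from the collar's axis and 14 mm above its underside; a stub of diameter 9 mm that reaches to 33.5 mm from the axis.
- spacer: Bystander: plain loose steel ring of the collar's size (44 mm diameter, 26 mm high, 24.4 mm bore) without any screw. Origin at the centre of its underside.
- pot: Bystander: small clear sample pot with a white lid, 48 mm diameter, 60 mm high. Origin at the centre of its underside.
- hexkey: Bystander: loose L-shaped hex key of 6 mm rod, 90 x 26 mm, lying flat. Origin at the middle of its long leg, on the bench.
- dish: Bystander: shallow glass dish, 88 mm diameter, 15 mm high. Origin at the centre of its underside.
- tubeblock: Bystander: aluminium tube block with seven bores, 56 mm diameter, 50 mm high. Origin at the centre of its underside.
- scoop: Bystander: flat steel lab scoop, 145 mm long, 16 mm wide, lying flat. Origin at about its middle, on the bench.

How it is judged (in metres and radians):
On the way:
1. the spindle turned until its flat, under a finger pad, faces the guide block (within 0.17 rad) (value of joint spindle between -0.17 and 0.17 rad and contact force between spindle_c1 and the fingers above 2 N), for 0.2 s.
At the end, for the whole second after the job is handed in: flat within 0.25 rad of facing the guide; collar upright (0.1 rad), within 4 mm of the spindle axis, screw over the flat (head within 8 mm sideways); washer pressed down more than 4 mm, by the collar; fingers still gripping the collar (over 10 N); other things within 25 mm of their places (value of joint spindle between -0.25 and 0.25 rad and horizontal distance between collar_center and spindle_top below 0.004 m and x of collar_screw in the frame of spindle_top above 0.02 m and y of collar_screw in the frame of spindle_top between -0.008 and 0.008 m and angle between collar_center's own z axis and vertical below 0.1 rad and value of joint washer above 0.004 m and contact force between collar and drive above 2 N and contact force between the fingers and collar above 10 N); the arm keeps its last pose, push and grip.
It fails at once if one of the bystanders is moved by more than 25 mm (distance of any of spacer, pot, hexkey, dish, tubeblock, scoop from where it was at the start of the episode above 0.025 m).
It also fails if it takes over 54 s, if anything falls off the work surface, if the arm or the gripper's body presses on something with over 40 N, if the wrist force passes 120 N, or if a joint passes its speed limit or range.

ROBOT

A 6-joint arm with a two-finger parallel gripper is mounted at the origin on the work surface. World frame = base frame: x ahead of the robot, y to its left, z up, the work surface at z = 0. Lengths are in mm, angles in rad, forces in N, time in s.
With the tool pointing down it reaches from about 350 to 975 mm from the base axis. Payload 4.9 kg.
Tool frame: the origin (TCP) lies midway between the tips of the shut fingers; the grasp point (between the pads) lies env.grasp_offset behind it (env.grasp_offset is the distance from the TCP to the grasp point, in mm); y points along the fingers, z is the direction in which the jaws open and shut, and the axes are right-handed (so a half turn about y gives the same grasp; the last joint's range is limited). The gripper opens to 85 mm and grips with 20 to 120 N. Pads are 22 mm wide; open, the fingers measure 114 mm over their backs; the gripper's body (76 mm by 85 mm) begins 54 mm behind the grasp point. The pads swing forward as they close: fully open they stand 13 mm farther back than shut.
Start: joints at [1.135, 0.053, 1.613, -0, 1.476, -0.119], TCP at [194.694, 593.882, 231.304] pointing down, gripper open.
Joint ranges: [-3.01, 3.01], [-1.01, 2.22], [0.06, 2.58], [-1.02, 4.17], [0.09, 2.62], [-3.14, 3.14]. Speed limits (rad/s): [2.57, 2.57, 3.14, 3.14, 3.14, 3.14].

INTERFACE

Orientations are given as a unit quaternion [x, y, z, w].
In Python, from station import env gives the robot as it stands.
- The arm moves only by the tool apply_moves, never from a script. Its argument "series" is one flat list of numbers, 6 for each row, row after row: the shift along the world's x, y, z as a fraction of full scale, then the turn, a rotation vector about the world's x, y, z as a fraction of full scale. In form: [dx, dy, dz, rx, ry, rz, dx, dy, dz, rx, ry, rz, ...]. A call has 1 to 12 rows; each row is the pose to reach, as a shift and turn from the pose commanded when the call began, turning the shorter way round; what a row does not reach only later rows make up. Full scale, the value 1, is 0.2 m for a shift and pi rad for a turn. A row lasts 1/10 s, in which the tool goes at most 50 mm and 8.59 degrees, less where a joint would pass 70% of its speed; a pose out of reach is approached as far as the arm can. A call with a number of a shift or a turn outside -1 to 1 is refused whole. A call with a gripper value outside its range is refused whole. "jaw" is the closure, from -1 (fully open) to 1 (shut), so that 0 is half open, set as the call begins (left out, the last holds). The fingers move at their own pace and stop on an object; "newtons" is the grip in N (left out, the last holds). Time passes only in rows, so rows that repeat a pose let the fingers close. It gives the time, the measured TCP pose, the force and the opening at its end, in the units of the state.
- env.read_state(): the state, without advancing time (a new reading comes with each control period).
- env.capture(name): name is "scene" or "side" or "wrist"; returns a dict with "image" (400x640x3 uint8, blue, green, red), "vertical_fov" (degrees; the focal length in pixels is half the picture's height over the tangent of half this angle, whatever the lens; pixels are square), "cx", "cy" (the principal point, pixels), "eye" and "orientation" of the camera in the world. Camera axes: x right, y down, z forward; pixel columns grow to the right and rows downward; lengths in mm; the calibration is good to about 2 mm. The wrist camera is an equidistant fisheye: a pixel r from the principal point sees the ray r / f radians off the axis. A picture is of the moment at which its call begins. There is no depth.
- env.close_job(): hands the job in, once; it reports no verdict.
The state is a dict: "time_s": time; "joint_positions": joint angles; "dq": joint speeds; "joint_torque": joint torques, N m; "eef_pos": TCP position; "tcp_rot": TCP orientation; "wrist_force": force on the tool from outside, world axes, zero at the start; "torque": the same for the moment, N m; "gripper_width": finger opening in mm.
Only numpy, scipy, OpenCV 4.12 (cv2) and the standard library are available. Lean on these libraries where they do the work, as an engineer would, in place of code of your own. Each camera call takes 0.05 s, during which the arm holds its last target.

## Working session

There is one attempt and no reset: what is moved stays moved. The work goes in short steps, Python scripts to look and compute and a tool call to move; the robot and the scene stay as the last step left them, time stands still between calls to the robot, and variables do not carry over. Pictures are saved under pics/ and viewed, and the job is handed in when it is done.

Besides the shell and the picture viewer there is one more tool, called after "Emit:" as name(argument=value, ...), one argument or row to a line, values as JSON. apply_moves: Moves the arm, as the interface text tells. Its arguments: {"type":"object","properties":{"series":{"type":"array","items":{"type":"number"}},"jaw":{"type":"number"},"newtons":{"type":"number"}},"required":["series"]}

```bash
ls; mkdir -p pics; python3 - <<'E'
from station import env
import cv2
print(env.read_state(), env.grasp_offset)
for n in ["scene","side","wrist"]:
    c=env.capture(n); cv2.imwrite(f"pics/{n}0.png",c["image"]); print(n,{k:v for k,v in c.items() if k!="image"})
E
```

```text
pics
{'time_s': 0.0, 'joint_positions': array([ 1.13500033e+00,  5.33638192e-02,  1.61430680e+00,  4.40928981e-05,
        1.47598323e+00, -1.19005439e-01]), 'dq': array([ 0.00048474,  0.00083275,  0.00187865, -0.0003509 ,  0.00065942,
        0.00065874]), 'joint_torque': array([ 1.40705743e-03, -3.93662953e+01, -3.70184541e+01,  6.01147599e-05,
        6.71793692e-03, -4.65264733e-06]), 'eef_pos': array([194.42545892, 593.33464382, 230.0510494 ]), 'tcp_rot': array([ 0.69895102, -0.11175053,  0.11132154, -0.69755775]), 'wrist_force': array([ 0.679567  , -0.24798112, -1.30595698]), 'torque': array([-0.0410211 , -0.02105976,  0.02159212]), 'gripper_width': 85.15866264484985} 18.700000000000003
scene {'vertical_fov': 43.45590774532876, 'cx': 322.7038416431493, 'cy': 193.22875953669208, 'eye': array([1184.4032443 ,  107.30710311, 1089.72288603]), 'orientation': array([ 0.57386248,  0.76947353, -0.22688176, -0.16467243])}
side {'vertical_fov': 47.44711302806835, 'cx': 322.7169646697268, 'cy': 202.00589766740953, 'eye': array([ 476.3820243 , -894.59113219,  739.12404064]), 'orientation': array([ 0.90040699, -0.04289925,  0.03206071, -0.43173952])}
wrist {'vertical_fov': 65.70646984690485, 'cx': 312.50968473075045, 'cy': 202.72393030161396, 'eye': array([120.4635142 , 617.62717944, 372.95280773]), 'orientation': array([0.80020653, 0.57993209, 0.08891876, 0.12426481])}
```

View pics/scene0.png

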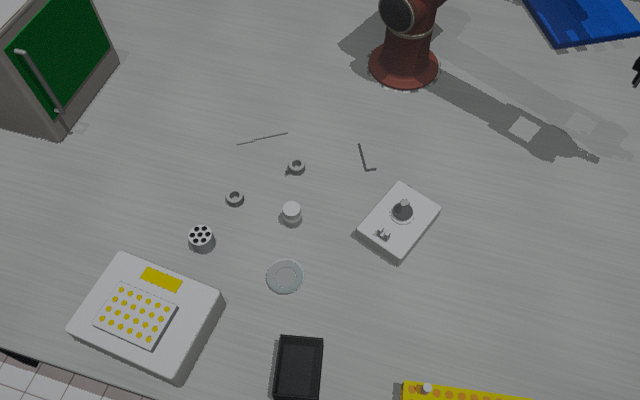

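View pics/side0.png

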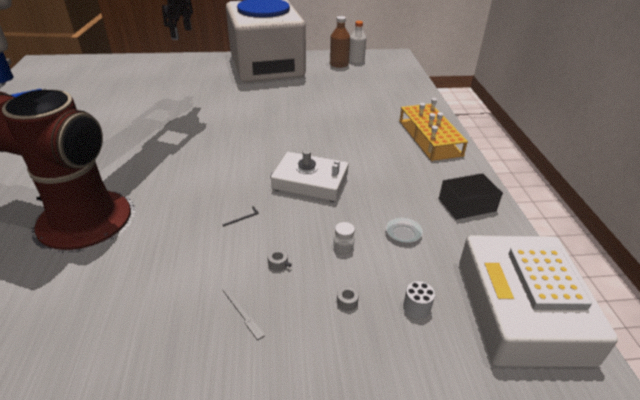

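View pics/wrist0.png

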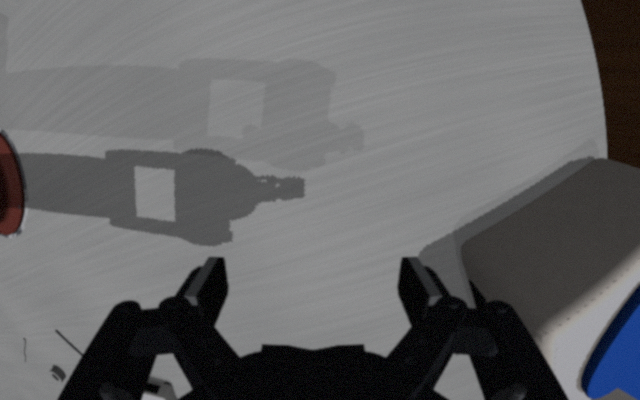

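The scene view shows the drive at about (400,220), with the spindle at (404,203) and the guide at (383,234). The collar with the screw stub is at (296,166) and the plain spacer at (235,198). In the side view the drive is at (310,175), the collar at (279,260) with its screw towards (290,266), and the spacer at (347,299). I'll enlarge both.

```bash
cat > h.py <<'E'
import numpy as np, cv2
from scipy.spatial.transform import Rotation as R
def foc(c): return 200/np.tan(np.radians(c["vertical_fov"])/2)
def ray(c,u,v,fish=False):
    f=foc(c); x=u-c["cx"]; y=v-c["cy"]
    if fish:
        r=np.hypot(x,y); t=r/f; s=np.sin(t)/r if r>1e-9 else 1/f
        d=np.array([x*s,y*s,np.cos(t)])
    else: d=np.array([x/f,y/f,1.])
    return c["eye"],R.from_quat(c["orientation"]).apply(d/np.linalg.norm(d))
def onz(c,u,v,z,fish=False):
    e,d=ray(c,u,v,fish); return e+d*(z-e[2])/d[2]
def proj(c,p,fish=False):
    q=R.from_quat(c["orientation"]).inv().apply(np.asarray(p,float)-c["eye"]); f=foc(c)
    if fish:
        r=np.hypot(q[0],q[1]); t=np.arctan2(r,q[2]); return np.array([c["cx"]+f*t*q[0]/r,c["cy"]+f*t*q[1]/r])
    return np.array([c["cx"]+f*q[0]/q[2],c["cy"]+f*q[1]/q[2]])
def tri(rs):
    A=np.zeros((3,3));b=np.zeros(3)
    for e,d in rs:
        P=np.eye(3)-np.outer(d,d);A+=P;b+=P@e
    x=np.linalg.solve(A,b); return x,[np.linalg.norm((np.eye(3)-np.outer(d,d))@(x-e)) for e,d in rs]
def crop(img,u,v,w,h,s,name):
    a=img[max(0,v-h//2):v+h//2,max(0,u-w//2):u+w//2]
    cv2.imwrite(name,cv2.resize(a,None,fx=s,fy=s,interpolation=cv2.INTER_CUBIC))
E
python3 - <<'E'
from h import *
s=cv2.imread("pics/scene0.png"); d=cv2.imread("pics/side0.png")
def c(img,u,v,w,h,k):
    a=img[v-h//2:v+h//2,u-w//2:u+w//2]; return cv2.resize(a,None,fx=k,fy=k,interpolation=cv2.INTER_CUBIC)
A=c(s,400,220,100,90,4);B=c(s,270,180,100,90,4);C=c(d,310,175,100,70,4);D=c(d,300,270,100,70,4)
cv2.imwrite("pics/z0.png",np.vstack([np.hstack([A,B])]))
cv2.imwrite("pics/z1.png",np.hstack([C,D]))
E
```

```text
(no output)
```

View pics/z0.png

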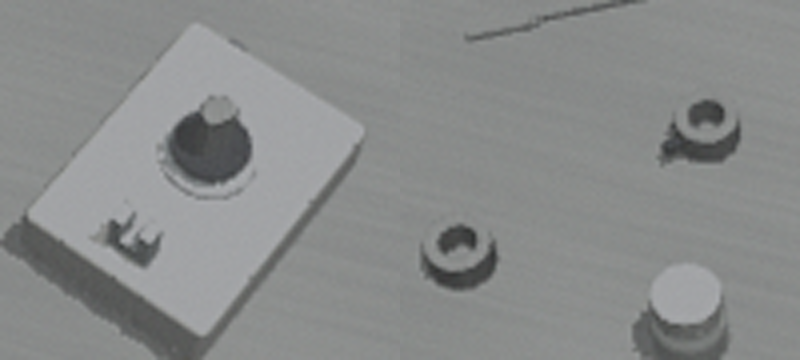

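View pics/z1.png

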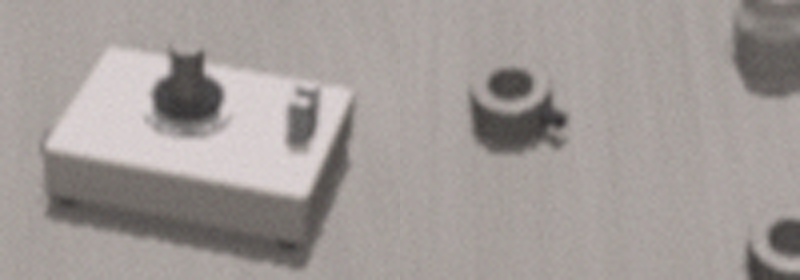

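Crops: the spindle top is at scene (404.5,202.5) and side (306.7,152). The collar's top ring centre is at scene (297,164.5) and side (277.8,256.7).

```bash
python3 - <<'E'
from h import *
from station import env
import pickle
S=env.capture("scene");D=env.capture("side")
pickle.dump((S,D),open("cams.pkl","wb"))
def t(a,b,n): print(n,*[np.round(x,1) for x in tri([ray(S,*a),ray(D,*b)])])
t((404.5,202.5),(306.7,152),"spindle top")
t((297,164.5),(277.8,256.7),"collar top")
# housing top corners, z=50
for n,p in dict(a=(350+199/4,175+23/4),b=(350+362/4,175+130/4),c=(350+203/4,175+338/4),d=(350+30/4,175+212/4)).items(): print(n,onz(S,*p,50).round(1))
for n,p in dict(a=(260+110/4,140+48/4),b=(260+48/4,140+148/4),c=(260+305/4,140+197/4),d=(260+353/4,140+92/4)).items(): print("side",n,onz(D,*p,50).round(1))
print("guide",onz(S,350+135/4,175+225/4,82),onz(D,260+303/4,140+95/4,82))
print("collar", onz(S,297,164.5,26),onz(D,277.8,256.7,26),"screw",onz(S,220+(668-400)/4,135+150/4,14),onz(D,250+(560-400)/4,235+120/4,14))
print("others: spacer",onz(S,235,196.5,26),"pot",onz(S,292,208,60),"dish",onz(S,286,276,15),"hex",onz(S,360,145,0),onz(S,366,170,0),onz(S,375,170,0),"scoop",onz(S,237,144,0),onz(S,287,133,0),"block",onz(S,200,232,50))
E
```

```text
spindle top [553.  107.5 100.5] [0.7 0.7]
collar top [ 466.7 -186.4   20.7] [0.6 0.6]
a [460.8  83.5  50. ]
b [509.3 193.7  50. ]
c [671.1 130.4  50. ]
d [620.4  16.1  50. ]
side a [506.  189.8  50. ]
side b [460.7  72.9  50. ]
side c [620.2   7.7  50. ]
side d [667.9 122.5  50. ]
guide [628.94665089  78.15599341  82.        ] [626.17504275  74.27017057  82.        ]
collar [ 469.63190419 -184.77443027   26.        ] [ 467.17404095 -192.15177159   26.        ] screw [ 493.41537595 -205.08015996   14.        ] [ 492.60938333 -207.62822225   14.        ]
others: spacer [ 607.45437856 -303.02424255   26.        ] pot [ 617.53476035 -146.74969785   60.        ] dish [ 769.44472868 -113.04024558   15.        ] hex [340.77201436 -46.71499019   0.        ] [417.53319093 -10.5969203    0.        ] [410.79612229  12.28693021   0.        ] scoop [ 432.78493609 -372.21886951    0.        ] [ 357.14829835 -252.67223784    0.        ] block [ 735.42656912 -335.51168726   50.        ]
```

```bash
python3 - <<'E'
from h import *
from station import env
s=env.read_state(); r=R.from_quat(s["tcp_rot"]); print(r.as_matrix().round(3))
c=env.capture("wrist"); rc=R.from_quat(c["orientation"])
print("cam in tool", (r.inv()*rc).as_matrix().round(3), r.inv().apply(c["eye"]-s["eef_pos"]).round(1))
z=r.as_matrix()[:,2]; print("jaw yaw",np.arctan2(z[1],z[0]))
E
```

```text
[[ 0.95  -0.     0.312]
 [-0.312 -0.001  0.95 ]
 [-0.    -1.    -0.001]]
cam in tool [[ 0.     0.953  0.302]
 [-0.    -0.302  0.953]
 [ 1.    -0.     0.   ]] [ -77.9 -142.8   -0.3]
jaw yaw 1.254013099141673
```

The tool points straight down and the jaw yaw is 1.254. The camera sits on the tool's −x side, tilted towards the fingertips. I'll move over the spindle, TCP at about z = 150 and jaw yaw at about −0.4.

Emit:
apply_moves(
  series=[0.3,-0.4,0,0,0,-0.09,0.6,-0.8,0,0,0,-0.175,0.6,-0.8,0,0,0,-0.175,0.6,-0.8,0,0,0,-0.175,0.6,-0.8,0,0,0,-0.175],
)

```text
time_s: 0.8
eef_pos: [317.6, 430.2, 231.4]
tcp_rot: [0.641, -0.299, 0.3, -0.64]
wrist_force: [-0.6, 0.8, 1.2]
gripper_width: 85.2
```

Emit:
apply_moves(
  series=[0.2,-0.2,0,0,0,-0.04,0.6,-0.8,0,0,0,-0.175,0.6,-0.8,0,0,0,-0.175,0.6,-0.8,0,0,0,-0.175,0.6,-0.8,0,0,0,-0.175],
)

```text
time_s: 1.3
eef_pos: [437.2, 270.3, 231.4]
tcp_rot: [0.535, -0.461, 0.463, -0.535]
wrist_force: [-0.5, -0.1, -0.3]
gripper_width: 85.3
```

Emit:
apply_moves(
  series=[0.2,-0.2,-0.1,0,0,-0.04,0.6,-0.83,-0.4,0,0,-0.175,0.6,-0.83,-0.4,0,0,-0.175,0.6,-0.83,-0.4,0,0,-0.175,0.6,-0.83,-0.4,0,0,-0.175,0.6,-0.83,-0.4,0,0,-0.175],
)

```text
time_s: 1.9
eef_pos: [554.6, 106.8, 149.3]
tcp_rot: [-0.393, 0.589, -0.588, 0.391]
wrist_force: [0.2, 1.0, 0.2]
gripper_width: 85.9
```

```bash
python3 - <<'E'
from h import *
from station import env
import pickle
s=env.read_state(); print(s["time_s"],s["eef_pos"],s["joint_positions"].round(3)); z=R.from_quat(s["tcp_rot"]).as_matrix()[:,2]; print("yaw",np.arctan2(z[1],z[0]))
c=env.capture("wrist"); pickle.dump((s,c),open("w1.pkl","wb")); cv2.imwrite("pics/w1.png",c["image"])
print(proj(c,[553,107.5,102],True))
E
```

```text
1.9 [554.60981221 106.80431501 149.32374204] [ 0.058 -0.023  1.83   0.     1.338  0.455]
yaw -0.39695036551780927
[310.97486403 226.71328   ]
```

View pics/w1.png

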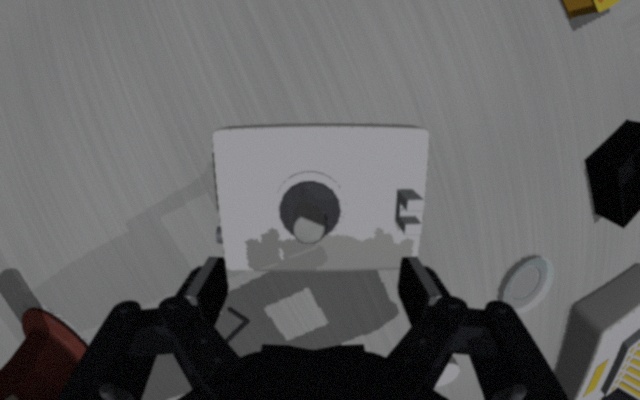

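The wrist view shows the spindle top at about (308,231), with the flat as a chord on its upper right. The guide is at (408,210). I'll zoom in.

```bash
python3 - <<'E'
from h import *
import pickle
s,c=pickle.load(open("w1.pkl","rb"))
g=cv2.convertScaleAbs(c["image"],alpha=2.0)
crop(g,310,220,100,70,8,"pics/w1z.png")
E
```

```text
(no output)
```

View pics/w1z.png

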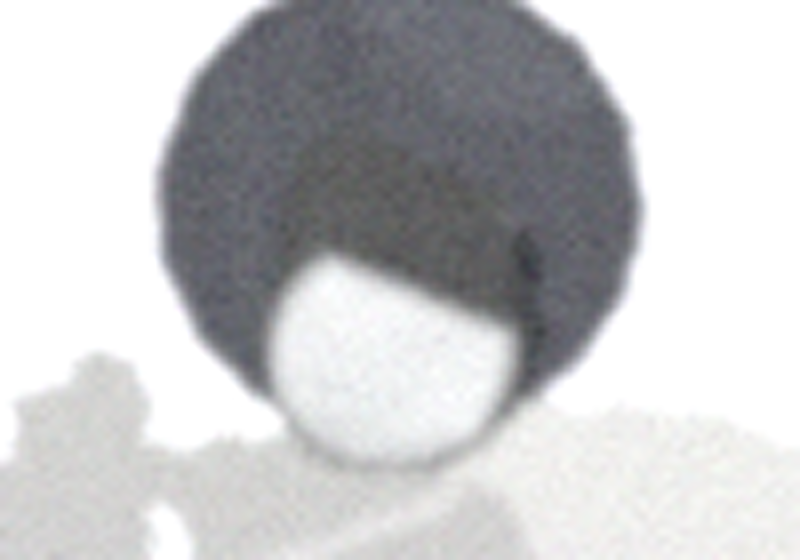

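```bash
cat > flat.py <<'E'
from h import *
from scipy.optimize import least_squares
def flat(c,u0,v0,thr,half=20,zt=102,chord=None):
    g=cv2.cvtColor(c["image"],cv2.COLOR_BGR2GRAY); k=8
    a=cv2.resize(g[v0-half:v0+half,u0-half:u0+half],None,fx=k,fy=k,interpolation=cv2.INTER_CUBIC)
    a=cv2.GaussianBlur(a,(0,0),4)
    return a
E
python3 - <<'E'
from h import *
import pickle
s,c=pickle.load(open("w1.pkl","rb"))
P=lambda x,y: onz(c,260+(x+.5)/8-.5,185+(y+.5)/8-.5,102,True)
# hand-picked rim + chord from the zoom
rim=[(270,350),(285,295),(283,400),(305,430),(340,458),(390,466),(440,458),(480,435),(505,405),(518,365)]
ch=[(340,256),(380,270),(420,285),(460,301),(505,318)]
q=np.array([P(*p)[:2] for p in rim]); A=np.c_[2*q,np.ones(len(q))]; x=np.linalg.lstsq(A,(q**2).sum(1),rcond=None)[0]
cen=x[:2]; print("centre",cen,"r",np.sqrt(x[2]+cen@cen))
w=np.array([P(*p)[:2] for p in ch]); vx,vy,x0,y0=cv2.fitLine(w.astype(np.float32),cv2.DIST_L2,0,.01,.01).ravel()
n=np.array([-vy,vx]); d=n@(np.array([x0,y0])-cen); n*=np.sign(d); print("flat normal yaw",np.arctan2(n[1],n[0]),"dist",abs(d))
# housing edges
for e in [((213,128),(428,127),50),]:
    a=onz(c,*e[0],50,True);b=onz(c,*e[1],50,True);print(a,b,np.arctan2(*(b-a)[[1,0]]), np.linalg.norm(b-a))
print("guide",[onz(c,*p,82,True).round(1) for p in [(399,190),(423,191),(421,236),(399,229)]])
# washer circle at z=66
print("washer", [onz(c,*p,66,True).round(1) for p in [(279.8,211),(340,211),(310,181)]])
E
```

```text
centre [551.10230331 106.66501757] r 10.316615029061214
flat normal yaw 0.78987825 dist 6.432806939896312
[504.50305124 196.12554247  50.        ] [665.10983086 130.5419796   50.        ] -0.38768271265725984 173.48124215021699
guide [array([619.1, 101.4,  82. ]), array([636.1,  93.7,  82. ]), array([624.7,  59.4,  82. ]), array([609.9,  72.4,  82. ])]
washer [array([529.9, 115.5,  66. ]), array([572.9,  97.5,  66. ]), array([560.7, 128.4,  66. ])]
```

The spindle is at about (552,107), its flat normal at yaw 0.79, and the drive's +x at yaw −0.39, so the spindle must turn by about −1.18. I'll turn the jaws to the flat and take a second wrist view.

Emit:
apply_moves(
  series=[-0.01,0,-0.05,0,0,0.05,-0.012,0,-0.1,0,0,0.1,-0.012,0,-0.1,0,0,0.15,-0.012,0,-0.1,0,0,0.2,-0.012,0,-0.1,0,0,0.25,-0.012,0,-0.1,0,0,0.29,-0.012,0,-0.1,0,0,0.33,-0.012,0,-0.1,0,0,0.36,-0.012,0,-0.1,0,0,0.378,-0.012,0,-0.1,0,0,0.378],
)

```text
time_s: 2.95
eef_pos: [552.1, 109.9, 132.3]
tcp_rot: [-0.654, 0.267, -0.268, 0.655]
wrist_force: [-0.4, -0.9, 0.6]
gripper_width: 85.7
```

```bash
python3 - <<'E'
from h import *
from station import env
import pickle
s=env.read_state(); print(s["time_s"],s["eef_pos"],s["joint_positions"].round(3)); z=R.from_quat(s["tcp_rot"]).as_matrix()[:,2]; print("yaw",np.arctan2(z[1],z[0]))
c=env.capture("wrist"); pickle.dump((s,c),open("w2.pkl","wb")); 
p=proj(c,[551.5,107,102],True); print(p); g=cv2.convertScaleAbs(c["image"],alpha=2.0)
crop(g,310,230,100,75,8,"pics/w2z.png"); cv2.imwrite("pics/w2.png",c["image"])
E
```

```text
2.95 [552.10070313 109.94539959 132.31906708] [ 6.400e-02 -1.300e-02  1.850e+00  1.000e-03  1.304e+00 -7.310e-01]
yaw 0.795085432520692
[309.15672389 240.77810184]
```

View pics/w2z.png

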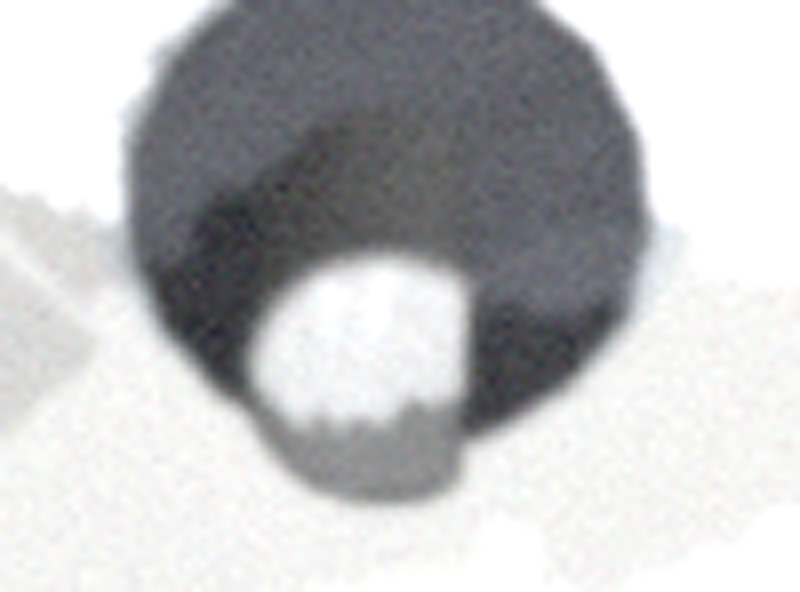

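View pics/w2.png

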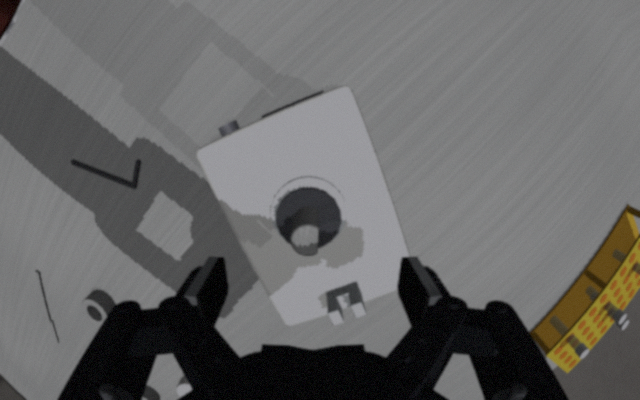

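```bash
python3 - <<'E'
from h import *
from station import env
import pickle
s,c=pickle.load(open("w2.pkl","rb"))
s2=env.read_state(); print(s2["eef_pos"],s2["dq"].round(3))
P=lambda x,y,z=102: onz(c,260+(x+.5)/8-.5,192.5+(y+.5)/8-.5,z,True)
# note crop top row = 230-37
P=lambda x,y,z=102: onz(c,260+(x+.5)/8-.5,193+(y+.5)/8-.5,z,True)
rim=[(250,365),(262,320),(300,275),(345,254),(385,248),(425,254),(262,420),(285,460),(320,490),(365,503),(405,502),(440,490)]
q=np.array([P(*p)[:2] for p in rim]); A=np.c_[2*q,np.ones(len(q))]; x=np.linalg.lstsq(A,(q**2).sum(1),rcond=None)[0]
cen=x[:2]; print("centre",cen,"r",np.sqrt(x[2]+cen@cen))
ch=[(471,290),(470,330),(469,370),(467,400)]
w=np.array([P(*p)[:2] for p in ch]); vx,vy,x0,y0=cv2.fitLine(w.astype(np.float32),cv2.DIST_L2,0,.01,.01).ravel()
n=np.array([-vy,vx]); d=n@(np.array([x0,y0])-cen); n*=np.sign(d); print("flat normal yaw",np.arctan2(n[1],n[0]),"dist",abs(d))
print("washer", (P(130,170,66)+P(645,190,66))/2, P(130,170,66)-P(645,190,66))
rr=R.from_quat(s["tcp_rot"]); 
print("eye nominal", (s["eef_pos"]+rr.apply([-77.9,-142.8,-.3])), c["eye"])
# housing corners
cs=[(198,151),(350,86),(410,255),(289,325)]
pc=[onz(c,*p,50,True) for p in cs]; print(np.round(pc,1))
for i,j in [(1,2),(0,3)]: v=pc[j]-pc[i]; print(np.arctan2(v[1],v[0]))
for i,j in [(1,0),(2,3)]: v=pc[j]-pc[i]; print(np.arctan2(v[1],v[0])+np.pi/2)
gp=[onz(c,*p,82,True) for p in [(329,294),(360,283),(367,316),(333,324)]]; g=np.mean(gp,0);print("guide",g, np.arctan2(g[1]-cen[1],g[0]-cen[0]))
# spindle height from w1,w2 rays
_,c1=pickle.load(open("w1.pkl","rb"))
a=proj(c1,[551.1,106.7,102],True); b=proj(c,[*cen,102],True); print("height tri",tri([ray(c1,*a,True),ray(c,*b,True)]))
S,D=pickle.load(open("cams.pkl","rb"))
print("4-ray",tri([ray(c1,*a,True),ray(c,*b,True),ray(S,404.5,202.5),ray(D,306.7,152)]))
E
```

```text
[552.15335459 109.6860254  132.21514304] [-0.01   0.005 -0.    -0.003 -0.002  0.004]
centre [550.60033986 106.95006355] r 10.704552413079636
flat normal yaw 0.7700252 dist 6.134553625432954
washer [548.05427145 108.81408131  66.        ] [-33.8408615 -31.7530315   0.       ]
eye nominal [496.08387802 164.18186566 275.08062021] [496.03362109 163.87173634 275.0430547 ]
[[456.4  80.7  50. ]
 [503.6 194.5  50. ]
 [638.  140.4  50. ]
 [617.1  15.   50. ]]
-0.3826015232953766
-0.3881404083213427
-0.392798365820072
-0.16530885350075586
guide [617.34780429  82.68839806  82.        ] -0.34863682637865545
height tri (array([550.9292449 , 106.48918778, 101.04292865]), [np.float64(0.13933416225844328), np.float64(0.13933416225843745)])
4-ray (array([551.92493134, 106.77860916, 100.60389692]), [np.float64(1.1655216159223412), np.float64(0.9147675773919483), np.float64(0.999478193461101), np.float64(1.5799167089388633)])
```

Emit:
apply_moves(
  series=[-0.006,-0.012,-0.06,0,0,0,-0.012,-0.022,-0.14,0,0,0,-0.012,-0.022,-0.22,0,0,0,-0.012,-0.022,-0.28,0,0,0,-0.012,-0.022,-0.28,0,0,0,-0.012,-0.022,-0.28,0,0,0],
)

```text
time_s: 3.6
eef_pos: [549.6, 103.4, 74.5]
tcp_rot: [0.654, -0.269, 0.268, -0.654]
wrist_force: [-0.2, -1.2, -0.2]
gripper_width: 85.4
```

```bash
cat > st.py <<'E'
from h import *
from station import env
import sys,pickle
s=env.read_state(); print("t",s["time_s"],"p",s["eef_pos"].round(1),"q",s["joint_positions"].round(3),"F",s["wrist_force"].round(1),"M",s["torque"].round(2),"w",round(s["gripper_width"],1)); z=R.from_quat(s["tcp_rot"]).as_matrix(); print("yaw",np.arctan2(z[1,2],z[0,2]).round(4),"down",z[:,1].round(4))
if len(sys.argv)>1:
    n=sys.argv[1]; c=env.capture("wrist"); pickle.dump((s,c),open(n+".pkl","wb")); cv2.imwrite(f"pics/{n}.png",cv2.convertScaleAbs(c["image"],alpha=1.6))
E
python3 st.py w3
```

```text
t 3.6 p [549.6 103.4  74.5] q [ 0.053  0.049  1.892  0.     1.202 -0.739] F [-0.2 -1.2 -0.2] M [-0.03 -0.01 -0.03] w 85.4
yaw 0.7919 down [-0.0014 -0.     -1.    ]
```

View pics/w3.png

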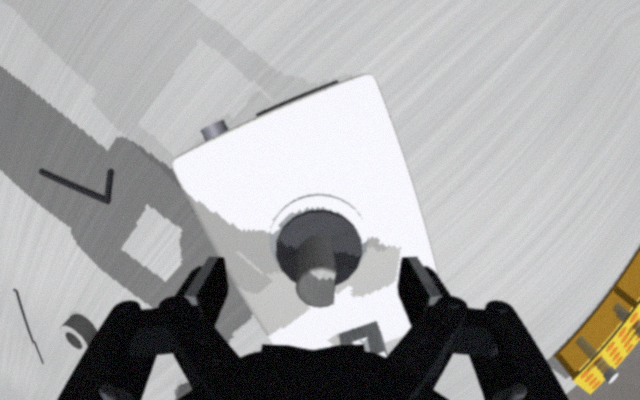

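The pads are centred on column 312.5 and the spindle's grip middle is at about 316.5, roughly 1.8 mm towards +jaw. I'll correct that and check the other axis numerically.

```bash
python3 - <<'E'
from h import *
import pickle
s,c=pickle.load(open("w3.pkl","rb"))
print(proj(c,[*s["eef_pos"][:2],102],True))
p=onz(c,316.5,290,102,True);print(p)
crop(cv2.convertScaleAbs(c["image"],alpha=1.8),315,280,80,60,10,"pics/w3z.png")
E
```

```text
[313.66025658 291.29246623]
[549.96016629 104.76290492 102.        ]
```

View pics/w3z.png

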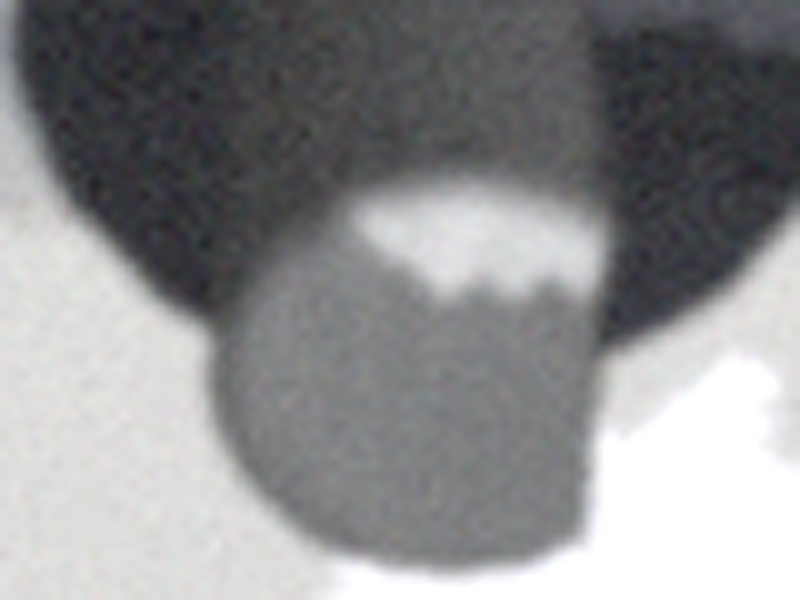

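Emit:
apply_moves(
  series=[0,0.009,0,0,0,0,0,0.009,0,0,0,0],
)

```text
time_s: 3.85
eef_pos: [550.6, 105.5, 76.3]
tcp_rot: [-0.654, 0.268, -0.269, 0.654]
wrist_force: [-0.3, -0.0, -0.2]
gripper_width: 85.2
```

Emit:
apply_moves(
  series=[0,0,0,0,0,0,0,0,0,0,0,0,0,0,0,0,0,0,0,0,0,0,0,0,0,0,0,0,0,0,0,0,0,0,0,0,0,0,0,0,0,0],
  jaw=1,
  newtons=25,
)

```text
time_s: 4.55
eef_pos: [549.7, 105.1, 75.4]
tcp_rot: [0.654, -0.269, 0.268, -0.654]
wrist_force: [-2.7, -1.3, 2.0]
gripper_width: 16.8
```

```bash
python3 st.py w4
```

```text
t 4.55 p [549.7 105.1  75.4] q [ 0.056  0.048  1.891 -0.     1.203 -0.736] F [-2.7 -1.3  2. ] M [-0.26  0.38 -0.06] w 16.8
yaw 0.7921 down [-6.e-04 -4.e-04 -1.e+00]
```

View pics/w4.png

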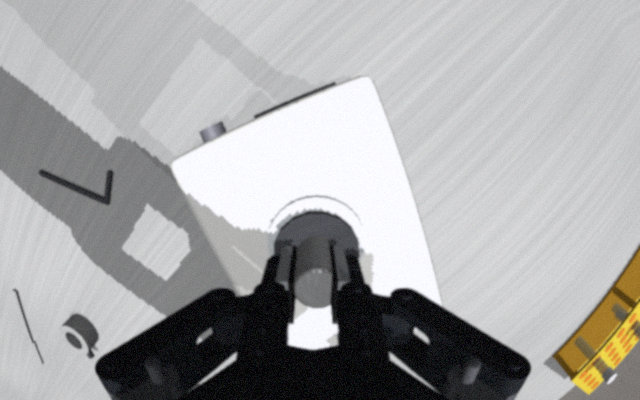

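The spindle is pinched flush (16.8 mm against 17.5 mm across the flat) and the side force is small. Now I'll turn it by −1.18 rad about its axis.

Emit:
apply_moves(
  series=[-0.001,0.001,0,0,0,-0.035,-0.002,0.002,0,0,0,-0.07,-0.002,0.003,0,0,0,-0.11,-0.003,0.005,0,0,0,-0.15,-0.003,0.006,0,0,0,-0.19,-0.003,0.007,0,0,0,-0.23,-0.003,0.008,0,0,0,-0.27,-0.003,0.01,0,0,0,-0.31,-0.003,0.011,0,0,0,-0.345,-0.003,0.012,0,0,0,-0.376,-0.003,0.012,0,0,0,-0.376,-0.003,0.012,0,0,0,-0.376],
)

```text
time_s: 5.8
eef_pos: [549.6, 107.5, 75.4]
tcp_rot: [0.394, -0.587, 0.587, -0.395]
wrist_force: [-0.1, -1.6, 0.6]
gripper_width: 17.1
```

Emit:
apply_moves(
  series=[0,0,0,0,0,0,0,0,0,0,0,0,0,0,0,0,0,0],
)

```text
time_s: 6.1
eef_pos: [549.6, 107.5, 75.4]
tcp_rot: [0.394, -0.587, 0.587, -0.394]
wrist_force: [0.6, -2.6, 1.3]
gripper_width: 17.1
```

```bash
python3 st.py w5
```

```text
t 6.1 p [549.6 107.5  75.4] q [ 0.06   0.048  1.891 -0.     1.202  0.449] F [ 0.6 -2.6  1.3] M [-0.51 -0.05 -0.05] w 17.1
yaw -0.3886 down [ 7.e-04 -4.e-04 -1.e+00]
```

View pics/w5.png

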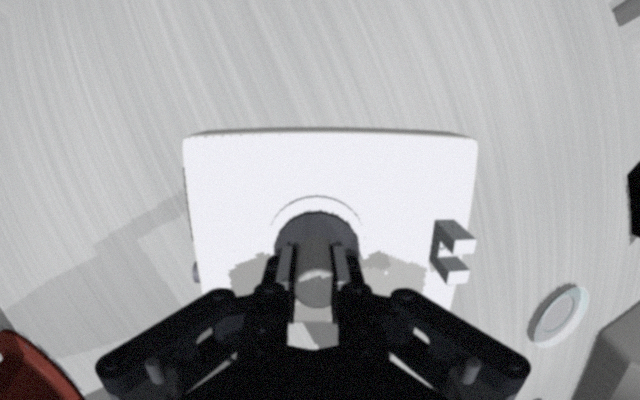

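The pads are square to the housing, the far edge is level in the image, and the flat faces right towards the guide at (455,250). I'll get the exact drive yaw from the housing edge.

```bash
python3 - <<'E'
from h import *
import pickle
s,c=pickle.load(open("w5.pkl","rb"))
g=cv2.GaussianBlur(cv2.cvtColor(c["image"],cv2.COLOR_BGR2GRAY),(3,3),0).astype(float)
pts=[]
for u in range(200,465,5):
    d=np.diff(g[125:155,u]); i=int(np.argmax(d)); pts.append(onz(c,u,125+i+.5,50,True)[:2])
pts=np.array(pts,np.float32); vx,vy,x0,y0=cv2.fitLine(pts,cv2.DIST_HUBER,0,.01,.01).ravel()
if vx<0: vx,vy=-vx,-vy
print("edge yaw",np.arctan2(vy,vx)); n=np.array([-vy,vx]); print("resid",np.std(pts@n)); print("spindle from edge dist", n@(np.array([x0,y0])-[551.4,106.8]))
E
```

```text
edge yaw -0.38698053
resid 0.19873361
spindle from edge dist 63.98232333394991
```

The drive's yaw is −0.387 and the jaw's is −0.389, so checkpoint 1 is met. Releasing and lifting.

Emit:
apply_moves(
  series=[0,0,0,0,0,0,0,0,0,0,0,0,0,0,0,0,0,0,0,0,0,0,0,0,0,0,0,0,0,0,0,0,0,0,0,0,0,0,0.1,0,0,0,0,0,0.3,0,0,0,0,0,0.4,0,0,0,0,0,0.4,0,0,0,0,0,0.4,0,0,0],
  jaw=-1,
)

```text
time_s: 7.25
eef_pos: [549.3, 107.7, 155.2]
tcp_rot: [0.394, -0.587, 0.587, -0.394]
wrist_force: [-0.8, 0.9, -0.9]
gripper_width: 85.4
```

```bash
python3 st.py w6; python3 - <<'E'
from h import *
import pickle
s,c=pickle.load(open("w6.pkl","rb"))
crop(cv2.convertScaleAbs(c["image"],alpha=1.8),310,230,100,75,8,"pics/w6z.png")
E
```

```text
t 7.25 p [549.3 107.7 155.2] q [ 0.061 -0.043  1.839  0.     1.346  0.45 ] F [-0.8  0.9 -0.9] M [-0.02  0.05  0.01] w 85.4
yaw -0.3891 down [ 4.e-04  1.e-04 -1.e+00]
```

View pics/w6z.png

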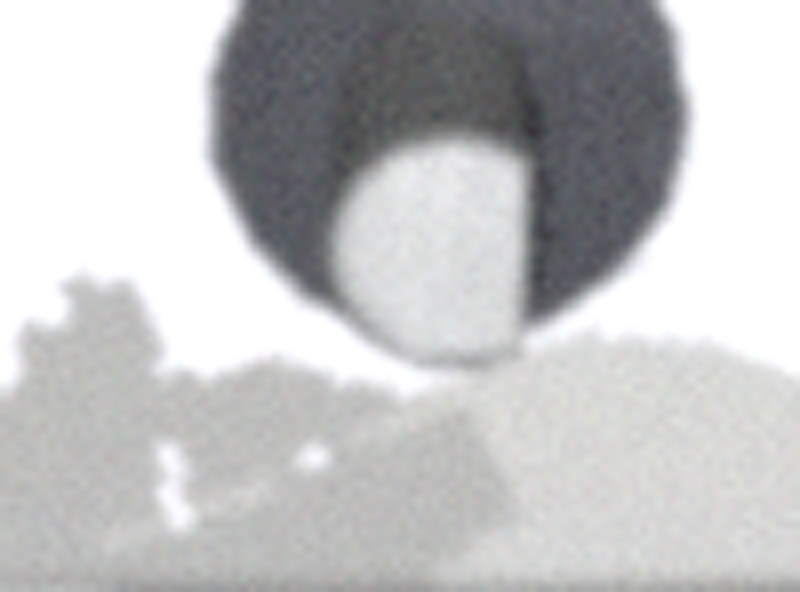

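The flat faces right (drive +x) as a vertical chord. Now to the collar, turning the jaw towards yaw −2.18 so that the camera is on the screw side.

Emit:
apply_moves(
  series=[-0.03,-0.1,0.05,0,0,-0.035,-0.08,-0.3,0.05,0,0,-0.075,-0.12,-0.5,0.05,0,0,-0.115,-0.2,-0.7,0.05,0,0,-0.155,-0.2,-0.74,0.05,0,0,-0.195,-0.2,-0.74,0.05,0,0,-0.235,-0.2,-0.74,0.05,0,0,-0.275,-0.2,-0.74,0.05,0,0,-0.285],
)

```text
time_s: 8.1
eef_pos: [507.9, -40.3, 162.9]
tcp_rot: [-0.101, 0.701, -0.7, 0.098]
wrist_force: [-0.4, 0.4, 0.1]
gripper_width: 84.9
```

Emit:
apply_moves(
  series=[-0.03,-0.1,0,0,0,-0.035,-0.08,-0.3,0,0,0,-0.075,-0.12,-0.5,-0.05,0,0,-0.115,-0.2,-0.7,-0.1,0,0,-0.155,-0.2,-0.74,-0.2,0,0,-0.195,-0.2,-0.74,-0.2,0,0,-0.235,-0.2,-0.74,-0.2,0,0,-0.275,-0.2,-0.74,-0.2,0,0,-0.285,-0.2,-0.74,-0.2,0,0,-0.285],
)

```text
time_s: 9.0
eef_pos: [468.0, -187.7, 123.0]
tcp_rot: [0.211, 0.675, -0.674, -0.213]
wrist_force: [0.5, 0.3, -0.3]
gripper_width: 85.9
```

```bash
python3 st.py w7; python3 - <<'E'
from h import *
import pickle
s,c=pickle.load(open("w6.pkl","rb"))
P=lambda x,y,z=102: onz(c,260+(x+.5)/8-.5,193+(y+.5)/8-.5,z,True)
rim=[(332,240),(340,205),(370,165),(410,140),(460,133),(505,142),(343,285),(365,325),(400,355),(450,368),(500,358)]
q=np.array([P(*p)[:2] for p in rim]); A=np.c_[2*q,np.ones(len(q))]; x=np.linalg.lstsq(A,(q**2).sum(1),rcond=None)[0]
cen=x[:2]; print("centre",cen,"r",np.sqrt(x[2]+cen@cen))
ch=[(527,170),(527,210),(526,250),(524,290),(522,330)]
w=np.array([P(*p)[:2] for p in ch]); vx,vy,x0,y0=cv2.fitLine(w.astype(np.float32),cv2.DIST_L2,0,.01,.01).ravel()
n=np.array([-vy,vx]); d=n@(np.array([x0,y0])-cen); n*=np.sign(d); print("flat normal yaw",np.arctan2(n[1],n[0]),"dist",abs(d))
E
```

```text
t 9.0 p [ 468.  -187.7  123. ] q [-0.529 -0.144  1.989  0.     1.3    1.651] F [ 0.5  0.3 -0.3] M [0.03 0.02 0.03] w 85.9
yaw -2.1798 down [-0.0034  0.002  -1.    ]
centre [551.36870388 106.53189552] r 10.674695249125111
flat normal yaw -0.40522158 dist 5.706274881873982
```

View pics/w7.png

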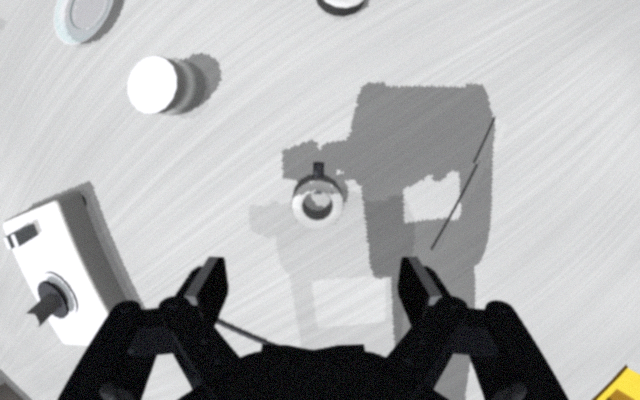

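The collar's top ring is at (318,204) and its screw stub is straight up at (319,168), as planned. Zooming in to measure.

```bash
python3 - <<'E'
from h import *
import pickle
s,c=pickle.load(open("w7.pkl","rb"))
print(proj(c,[*s["eef_pos"][:2],26],True))
crop(cv2.convertScaleAbs(c["image"],alpha=1.5),318,195,80,60,10,"pics/w7z.png")
E
```

```text
[311.969996 203.266207]
```

View pics/w7z.png

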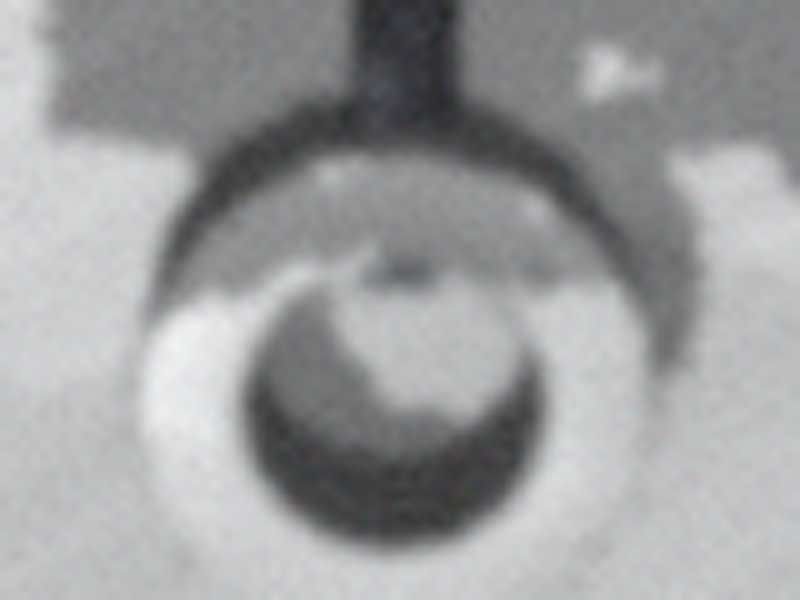

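```bash
python3 - <<'E'
from h import *
import pickle
s,c=pickle.load(open("w7.pkl","rb"))
P=lambda x,y,z: onz(c,278+(x+.5)/10-.5,165+(y+.5)/10-.5,z,True)
rim=[(140,400),(155,330),(200,250),(260,195),(330,162),(395,152),(470,160),(540,190),(600,245),(640,320),(652,400),(150,460),(175,520),(640,460),(610,530)]
q=np.array([P(*p,26)[:2] for p in rim]); A=np.c_[2*q,np.ones(len(q))]; x=np.linalg.lstsq(A,(q**2).sum(1),rcond=None)[0]
cen=x[:2]; print("centre",cen,"r",np.sqrt(x[2]+cen@cen)); print(np.linalg.norm(q-cen,axis=1).round(1))
bore=[(240,400),(545,400),(392,550),(270,490),(510,495)]
q=np.array([P(*p,26)[:2] for p in bore]); A=np.c_[2*q,np.ones(len(q))]; x=np.linalg.lstsq(A,(q**2).sum(1),rcond=None)[0]
print("bore",x[:2],np.sqrt(x[2]+x[:2]@x[:2])); cen=(cen+x[:2])/2
# screw sides near rows 40 & 80, and further up using mask
g=cv2.cvtColor(c["image"],cv2.COLOR_BGR2GRAY)
for v in range(160,180):
    row=g[v,305:335].astype(int); 
    print(v,row[5:25])
S,D=pickle.load(open("cams.pkl","rb"))
u=proj(c,[*cen,26],True); print(cen,"tri",tri([ray(c,*u,True),ray(S,297,164.5),ray(D,277.8,256.7)]))
E
```

```text
centre [ 464.48019353 -190.58359704] r 20.81283394921323
[21.  20.6 20.5 20.6 20.8 20.9 21.  21.1 20.9 20.8 20.7 20.9 21.  20.5
 20.8]
bore [ 464.39177574 -189.98577503] 12.410543833819618
160 [86 89 87 82 87 81 85 80 81 83 81 88 87 86 85 88 87 85 85 84]
161 [89 87 87 77 76 71 70 68 70 71 75 74 78 79 84 83 87 86 87 90]
162 [90 88 81 65 59 51 49 50 51 50 54 57 56 68 74 82 87 89 85 88]
163 [83 85 76 58 46 34 35 34 31 34 38 37 45 50 71 78 88 89 85 88]
164 [85 84 77 54 36 23 25 32 37 28 33 30 31 50 70 82 90 86 83 87]
165 [86 88 77 57 36 32 36 33 34 33 38 32 35 47 71 80 87 85 85 84]
166 [90 88 75 56 36 35 32 37 40 39 34 35 26 45 71 86 82 89 84 88]
167 [89 88 79 54 36 32 30 39 39 39 34 37 36 52 71 85 85 85 86 87]
168 [88 86 80 55 41 34 37 36 38 41 43 31 36 55 75 80 87 86 86 85]
169 [87 87 77 57 38 36 37 35 39 38 36 31 40 51 73 85 85 88 88 85]
170 [85 85 76 55 43 43 39 38 35 35 38 33 37 52 69 82 87 86 86 88]
171 [88 81 74 60 45 48 47 42 37 39 33 32 37 49 69 81 86 84 89 87]
172 [89 83 72 56 52 51 46 43 38 37 39 33 37 51 70 82 86 85 85 86]
173 [82 81 71 58 52 52 54 46 40 38 38 31 36 48 70 81 86 85 90 86]
174 [67 71 61 51 46 54 48 47 40 36 34 32 33 43 61 74 77 81 86 86]
175 [59 52 45 40 43 43 46 44 40 40 34 32 31 38 51 60 65 75 81 84]
176 [46 44 34 39 44 48 47 38 40 33 35 34 36 37 43 51 55 58 67 73]
177 [43 44 38 41 44 51 46 41 40 40 43 37 35 38 44 44 45 48 57 63]
178 [45 41 43 42 47 48 49 49 48 47 45 45 43 44 44 41 48 46 47 53]
179 [54 52 57 53 55 57 57 57 60 59 58 52 50 52 46 45 44 44 44 51]
[ 464.43598463 -190.28468604] tri (array([ 465.30248367, -187.72586559,   20.81616674]), [np.float64(2.818783486050139), np.float64(1.552857818492051), np.float64(1.8727314654454306)])
```

```bash
python3 - <<'E'
from h import *
import pickle
s,c=pickle.load(open("w7.pkl","rb"))
cen=np.array([464.45,-190.3])
for v in (163,166,170):
    p=onz(c,318.1,v,14,True)[:2]; d=p-cen; print(v,p,np.linalg.norm(d),np.arctan2(d[1],d[0]))
a=onz(c,318.1,162,14,True);b=onz(c,318.1,173,14,True);d=a-b;print(np.arctan2(d[1],d[0]))
E
```

```text
163 [ 490.53063231 -209.56706052] 32.42559178975963 -0.6362619804576504
166 [ 488.45525686 -208.13196656] 29.90370192006528 -0.6389002954442573
170 [ 485.67561345 -206.21042869] 26.52674890260303 -0.6432362774398569
-0.6048746290723634
```

Emit:
apply_moves(
  series=[-0.01,-0.007,-0.1,0,0,-0.006,-0.018,-0.013,-0.24,0,0,-0.006,-0.018,-0.013,-0.24,0,0,-0.006,-0.018,-0.013,-0.24,0,0,-0.006],
)

```text
time_s: 9.45
eef_pos: [465.0, -190.5, 76.5]
tcp_rot: [0.217, 0.673, -0.672, -0.219]
wrist_force: [-0.6, 0.2, 1.2]
gripper_width: 85.4
```

```bash
python3 st.py w8; python3 - <<'E'
from h import *
import pickle
s,c=pickle.load(open("w8.pkl","rb"))
print(proj(c,[*s["eef_pos"][:2],26],True),proj(c,[464.45,-190.3,26],True))
crop(cv2.convertScaleAbs(c["image"],alpha=1.5),316,225,100,75,8,"pics/w8z.png")
E
```

```text
t 9.45 p [ 465.  -190.5   76.5] q [-0.537 -0.09   2.025  0.     1.209  1.661] F [-0.6  0.2  1.2] M [-0.09  0.   -0.04] w 85.4
yaw -2.1982 down [-0.002   0.0013 -1.    ]
[311.85973829 224.58517952] [312.18380573 225.35463525]
```

View pics/w8z.png

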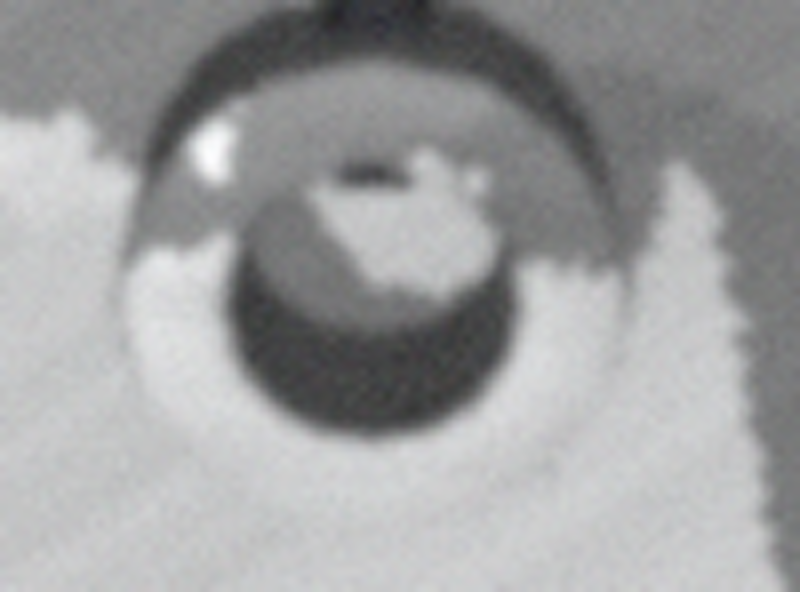

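The collar centre is at about (312.6,225.4) px against a prediction of (312.2,225.4), and the screw is vertical in the image. The alignment is good, so I'll descend and grip.

Emit:
apply_moves(
  series=[0,0,-0.1,0,0,0,0,0,-0.22,0,0,0,0,0,-0.31,0,0,0,0,0,-0.36,0,0,0,0,0,-0.36,0,0,0,0,0,-0.36,0,0,0],
)

```text
time_s: 10.1
eef_pos: [466.6, -191.4, 6.6]
tcp_rot: [-0.219, -0.672, 0.673, 0.218]
wrist_force: [-0.1, -0.9, -0.4]
gripper_width: 85.5
```

```bash
python3 st.py w9; python3 - <<'E'
from h import *
import pickle
c7=pickle.load(open("w7.pkl","rb"))[1];c8=pickle.load(open("w8.pkl","rb"))[1]
print("collar top tri",tri([ray(c7,317.4,204.6,True),ray(c8,312.6,225.4,True)]))
E
```

```text
t 10.1 p [ 466.6 -191.4    6.6] q [-0.537  0.024  2.05   0.     1.065  1.662] F [-0.1 -0.9 -0.4] M [-0.    0.02 -0.07] w 85.5
yaw -2.1984 down [ 0.0017 -0.001  -1.    ]
collar top tri (array([ 465.62768335, -191.42402169,   30.04954735]), [np.float64(0.06262037087395059), np.float64(0.06262037087383865)])
```

View pics/w9.png

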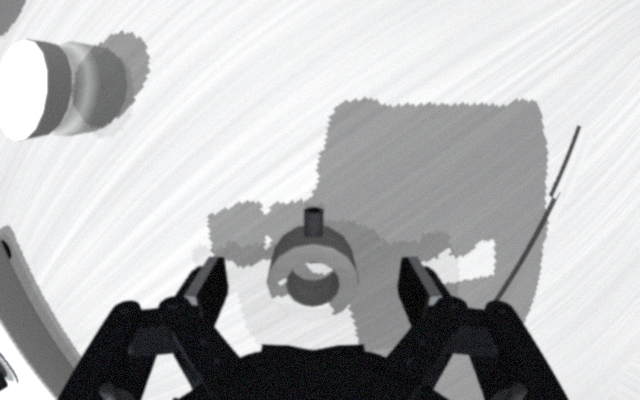

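Emit:
apply_moves(
  series=[0,0,-0.005,0,0,0,0,0,-0.005,0,0,0,0,0,-0.005,0,0,0,0,0,-0.005,0,0,0,0,0,-0.005,0,0,0,0,0,-0.005,0,0,0,0,0,-0.005,0,0,0],
  jaw=1,
  newtons=60,
)

```text
time_s: 10.85
eef_pos: [466.4, -191.3, 5.1]
tcp_rot: [-0.219, -0.672, 0.673, 0.218]
wrist_force: [-0.8, -0.9, 5.5]
gripper_width: 41.7
```

```bash
python3 st.py w10; python3 - <<'E'
from h import *
import pickle
s,c=pickle.load(open("w10.pkl","rb"))
print(proj(c,[*s["eef_pos"][:2],26],True))
crop(cv2.convertScaleAbs(c["image"],alpha=1.5),314,260,100,75,8,"pics/w10z.png")
E
```

```text
t 10.85 p [ 466.4 -191.3    5.1] q [-0.537  0.027  2.051  0.     1.063  1.662] F [-0.8 -0.9  5.5] M [0.09 0.07 0.01] w 41.7
yaw -2.1986 down [ 1.3e-03 -7.0e-04 -1.0e+00]
[311.56533299 281.6063275 ]
```

View pics/w10z.png

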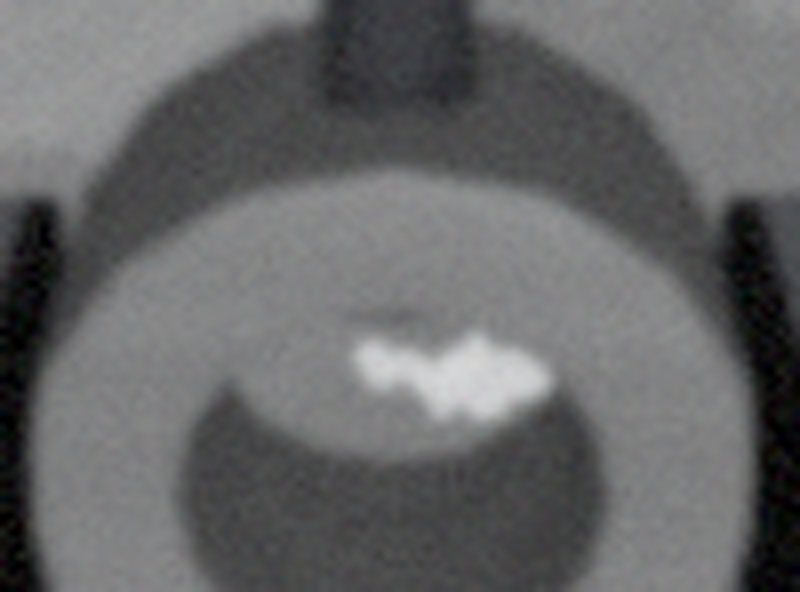

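View pics/w10.png

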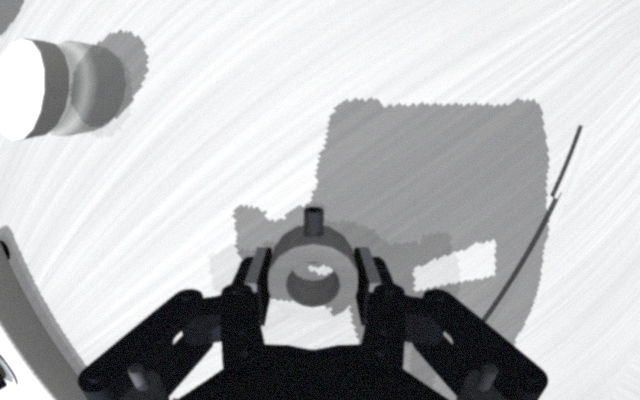

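```bash
python3 - <<'E'
from h import *
import pickle
s,c=pickle.load(open("w10.pkl","rb"))
P=lambda x,y,z: onz(c,264+(x+.5)/8-.5,223+(y+.5)/8-.5,z,True)
def fit(pts,z):
    q=np.array([P(*p,z)[:2] for p in pts]); A=np.c_[2*q,np.ones(len(q))]; x=np.linalg.lstsq(A,(q**2).sum(1),rcond=None)[0]
    return x[:2],np.sqrt(x[2]+x[:2]@x[:2])
rim=[(50,360),(120,270),(200,220),(260,190),(330,172),(400,166),(470,175),(540,190),(600,220),(670,270),(735,360),(755,440),(35,440)]
bore=[(182,490),(605,490),(225,390),(575,390),(190,540),(600,540)]
r=R.from_quat(s["tcp_rot"])
for z in (25,26,28):
    o,ro=fit(rim,z); b,rb=fit(bore,z)
    for m in (o,b): print(z,m.round(1),round(ro,1),round(rb,1),"in tool",r.inv().apply([*(m-s["eef_pos"][:2]),0]).round(2))
# screw
g=cv2.cvtColor(c["image"],cv2.COLOR_BGR2GRAY)
for v in (211,216,221,226,231): print(v,g[v,298:328])
E
```

```text
25 [ 464.2 -190.5] 21.3 12.4 in tool [ 2.26 -0.    0.62]
25 [ 464.  -190.4] 21.3 12.4 in tool [ 2.52 -0.    0.67]
26 [ 464.7 -190.9] 21.1 12.3 in tool [ 1.62 -0.    0.62]
26 [ 464.5 -190.8] 21.1 12.3 in tool [ 1.87 -0.    0.67]
28 [ 465.8 -191.6] 20.8 12.1 in tool [ 0.34 -0.    0.62]
28 [ 465.5 -191.5] 20.8 12.1 in tool [ 0.59 -0.    0.67]
211 [ 98  97 100  96  93  78  56  33  21  24  24  24  17  23  20  15  18  10
  25  24  24  15  29  31  39  61  81  92  95  97]
216 [102  99 100 101  95  83  57  39  27  31  41  40  39  43  40  44  40  43
  44  41  39  41  36  38  46  64  85  93  99  99]
221 [100  97  98  97  91  77  60  42  34  37  38  39  38  39  42  42  43  45
  38  42  37  37  33  33  45  63  78  85  89  88]
226 [67 66 66 66 54 49 38 32 32 28 42 38 41 43 39 41 40 42 40 42 45 37 39 33
 35 48 54 59 63 65]
231 [50 50 50 50 46 43 33 28 35 39 37 40 38 42 42 43 44 44 42 37 39 35 33 32
 34 39 46 47 50 45]
```

The collar is gripped: width 41.7 mm and the screw straight along −tool x. The collar centre sits about 1.75 mm in tool +x from the TCP. Lifting and carrying it to the spindle.

Emit:
apply_moves(
  series=[0,0,0.1,0,0,0,0,0,0.3,0,0,0,0,0,0.5,0,0,0,0,0,0.675,0,0,0,0.05,0.2,0.675,0,0,0.01,0.12,0.4,0.675,0,0,0.025,0.18,0.6,0.675,0,0,0.038,0.217,0.744,0.675,0,0,0.038,0.217,0.744,0.675,0,0,0.038],
)

```text
time_s: 11.8
eef_pos: [508.6, -39.1, 138.0]
tcp_rot: [0.176, 0.685, -0.684, -0.177]
wrist_force: [-0.4, -0.3, -2.2]
gripper_width: 41.9
```

Emit:
apply_moves(
  series=[0.05,0.15,0,0,0,0.01,0.1,0.35,0,0,0,0.02,0.15,0.55,0,0,0,0.03,0.2,0.7,0,0,0,0.038,0.217,0.744,0,0,0,0.0386,0.217,0.744,0,0,0,0.0386,0.217,0.744,0,0,0,0.0386,0.217,0.744,0,0,0,0.0386],
)

```text
time_s: 12.6
eef_pos: [552.1, 105.3, 138.9]
tcp_rot: [-0.136, -0.694, 0.694, 0.137]
wrist_force: [1.0, -0.2, -1.7]
gripper_width: 41.7
```

```bash
python3 st.py w11; python3 - <<'E'
from h import *
from station import env
import pickle
S=env.capture("scene");D=env.capture("side")
a=S["image"][160:250,355:455];b=D["image"][120:210,260:360]
cv2.imwrite("pics/sd11.png",np.hstack([cv2.resize(x,None,fx=4,fy=4,interpolation=cv2.INTER_CUBIC) for x in (a,b)]))
print(env.read_state()["eef_pos"])
E
```

```text
t 12.6 p [552.1 105.3 138.9] q [ 0.056 -0.021  1.846 -0.     1.318  2.016] F [ 1.  -0.2 -1.7] M [-0.01 -0.02  0.04] w 41.7
yaw -1.9598 down [-8.e-04 -5.e-04 -1.e+00]
[552.36485218 105.64452885 139.29460312]
```

View pics/w11.png

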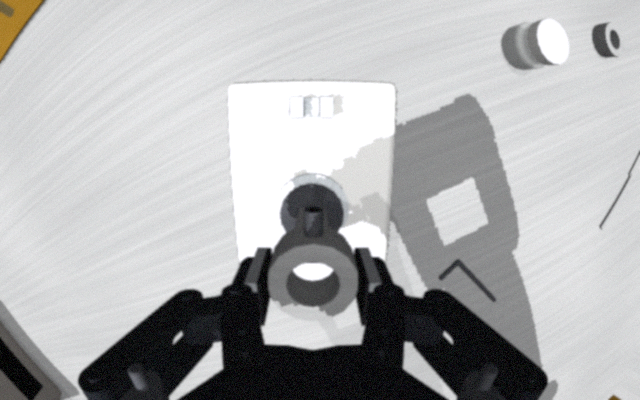

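View pics/sd11.png

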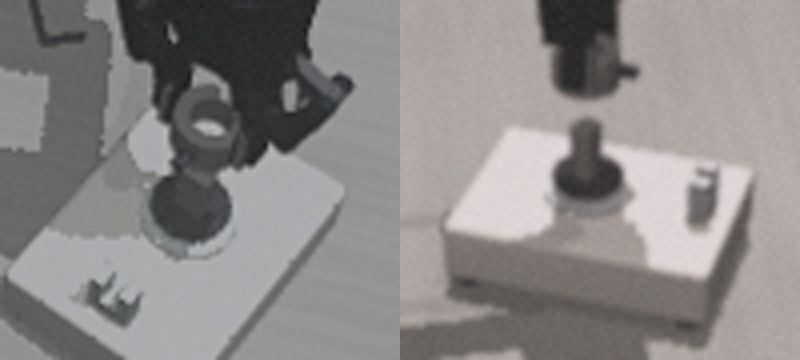

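In the wrist view the collar ring is at (313,280) with the screw up, and the washer below it is at (312,208). Both are in one picture, so I'll compare their centres directly.

Emit:
apply_moves(
  series=[0,0,0,0,0,0,0,0,0,0,0,0],
)

```text
time_s: 12.95
eef_pos: [552.5, 106.3, 139.4]
tcp_rot: [-0.136, -0.694, 0.694, 0.136]
wrist_force: [0.4, -0.0, -1.7]
gripper_width: 41.6
```

```bash
python3 st.py w12; python3 - <<'E'
from h import *
import pickle
s,c=pickle.load(open("w12.pkl","rb"))
crop(cv2.convertScaleAbs(c["image"],alpha=1.5),313,245,100,140,5,"pics/w12z.png")
E
```

```text
t 12.95 p [552.5 106.3 139.4] q [ 0.058 -0.021  1.845 -0.     1.317  2.016] F [ 0.4 -0.  -1.7] M [-0.02  0.03  0.07] w 41.6
yaw -1.9585 down [ 2.e-04 -1.e-04 -1.e+00]
```

View pics/w12z.png

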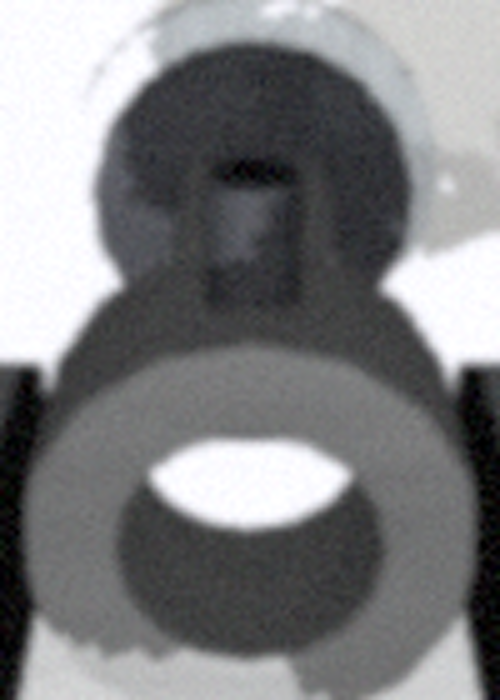

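```bash
python3 - <<'E'
from h import *
import pickle
s,c=pickle.load(open("w12.pkl","rb"))
P=lambda x,y,z: onz(c,263+(x+.5)/5-.5,175+(y+.5)/5-.5,z,True)
def fit(pts,z):
    q=np.array([P(*p,z)[:2] for p in pts]); A=np.c_[2*q,np.ones(len(q))]; x=np.linalg.lstsq(A,(q**2).sum(1),rcond=None)[0]
    return x[:2],np.sqrt(x[2]+x[:2]@x[:2])
r=R.from_quat(s["tcp_rot"]); T=lambda m: r.inv().apply([*(m-s["eef_pos"][:2]),0])[[0,2]].round(2)
was=[(95,195),(105,145),(130,100),(165,68),(205,48),(255,42),(305,50),(345,70),(380,103),(404,145),(412,195),(405,235),(103,240)]
rim=[(23,515),(35,460),(70,415),(120,378),(180,355),(250,345),(320,355),(380,378),(430,415),(462,460),(475,515)]
bore=[(118,550),(383,550),(130,500),(372,500),(135,605),(365,605),(180,640),(320,642),(250,657)]
for z in (64,66): m,rr=fit(was,z); print("washer",z,m,rr,T(m))
for z in (159,160.5,162): 
    for n in (rim,bore): m,rr=fit(n,z); print("collar",z,m,rr,T(m))
for z in (134.5,): print("bottom bore?",)
E
```

```text
washer 64 [551.03814239 105.93143365] 23.732573183162422 [1.21 0.91]
washer 66 [551.69942686 105.66721074] 23.515009555975265 [0.5  0.91]
collar 159 [549.9150644  107.07791739] 21.539022686535912 [2.68 0.28]
collar 159 [549.81537156 106.97019189] 12.476411679336733 [2.73 0.41]
collar 160.5 [550.80724784 106.71293887] 21.27670726648592 [1.72 0.28]
collar 160.5 [550.70876912 106.60652532] 12.32446629083213 [1.77 0.41]
collar 162 [551.69943128 106.34796035] 21.014391846449524 [0.75 0.28]
collar 162 [551.60216668 106.24285874] 12.172520902310849 [0.8  0.41]
bottom bore?
```

The settled reading matches the command. The collar-to-spindle offset is about 0.3 ± 0.7 mm in tool x and about 0 in tool z, inside the 1.2 mm clearance plus chamfer. Descending carefully.

Emit:
apply_moves(
  series=[0,0,-0.05,0,0,0,0,0,-0.1,0,0,0,0,0,-0.14,0,0,0,0,0,-0.15,0,0,0,0,0,-0.155,0,0,0,0,0,-0.165,0,0,0,0,0,-0.175,0,0,0,0,0,-0.175,0,0,0],
)

```text
time_s: 13.8
eef_pos: [552.5, 106.7, 104.3]
tcp_rot: [0.136, 0.694, -0.694, -0.136]
wrist_force: [0.6, 0.3, -1.4]
gripper_width: 41.5
```

```bash
python3 st.py w13; python3 - <<'E'
from h import *
from station import env
S=env.capture("scene");D=env.capture("side")
a=S["image"][160:250,355:455];b=D["image"][120:210,260:360]
cv2.imwrite("pics/sd13.png",np.hstack([cv2.resize(x,None,fx=4,fy=4,interpolation=cv2.INTER_CUBIC) for x in (a,b)]))
E
```

```text
t 13.8 p [552.5 106.7 104.3] q [0.058 0.018 1.868 0.    1.255 2.016] F [ 0.6  0.3 -1.4] M [-0.02 -0.04  0.02] w 41.5
yaw -1.958 down [ 0.  0. -1.]
```

View pics/w13.png

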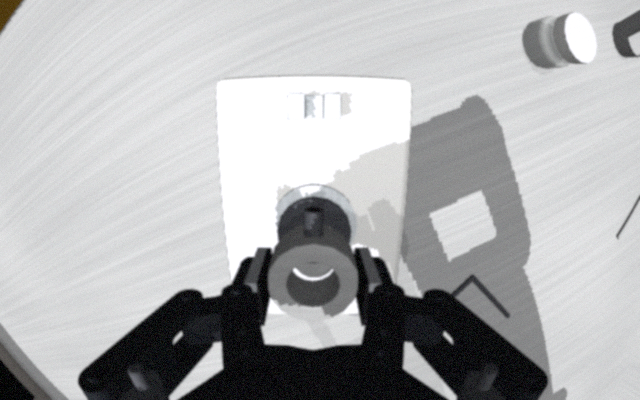

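View pics/sd13.png

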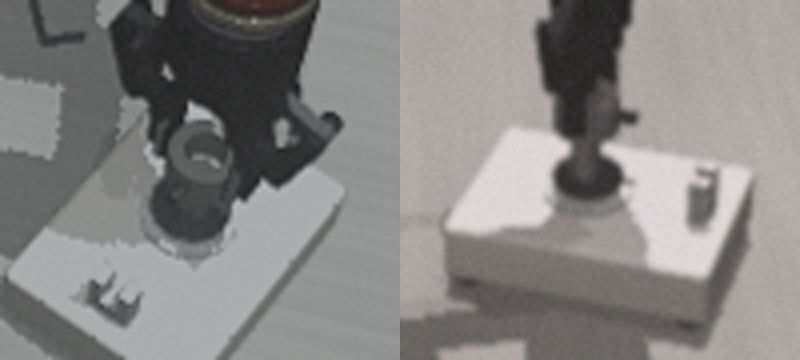

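```bash
python3 - <<'E'
from h import *
import pickle
s,c=pickle.load(open("w13.pkl","rb"))
crop(cv2.convertScaleAbs(c["image"],alpha=2.2),313,260,80,75,8,"pics/w13z.png")
E
```

```text
(no output)
```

View pics/w13z.png

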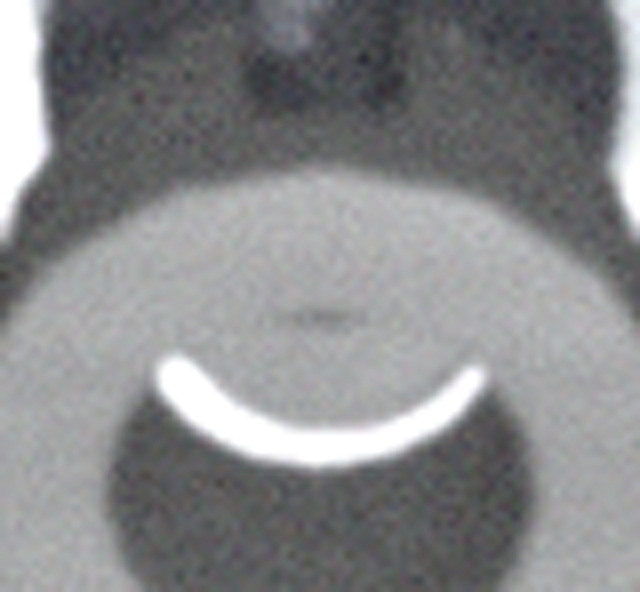

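This is very helpful. The spindle top is visible inside the bore, with a bright gap along its back that is slightly wider on the left. I'll quantify it.

```bash
python3 - <<'E'
from h import *
from scipy.optimize import least_squares
import pickle
s,c=pickle.load(open("w13.pkl","rb"))
P=lambda x,y,z: onz(c,273+(x+.5)/8-.5,223+(y+.5)/8-.5,z,True)
r=R.from_quat(s["tcp_rot"]); T=lambda m: r.inv().apply([*(m-s["eef_pos"][:2]),0])[[0,2]]
def fit(pts,z,rad):
    q=np.array([T(P(*p,z)[:2]) for p in pts])
    return least_squares(lambda m: np.linalg.norm(q-m,axis=1)-rad,[0,0]).x.round(2)
sp=[(195,355),(215,390),(250,415),(290,428),(320,432),(360,428),(400,412),(440,390),(465,368)]
bb=[(155,375),(180,410),(210,438),(250,455),(300,465),(350,466),(400,452),(440,425),(470,400),(487,375)]
bt=[(108,480),(120,430),(150,385),(487,375),(515,420),(532,480),(530,530),(112,540)]
ot=[(20,300),(60,255),(120,215),(180,190),(250,173),(320,168),(390,174),(460,192),(520,215),(590,265),(625,310)]
print("tcp",s["eef_pos"])
for rad in (9.5,10.2,11): print("spindle",rad,fit(sp,102,rad))
for z in (124,125,126,127): print("bore top",z,fit(bt,z,12.2),fit(ot,z,21.2))
for z in (98,99,100,101): print("bore bottom",z,fit(bb,z,12.2))
E
```

```text
tcp [552.52088037 106.6703684  104.28695311]
spindle 9.5 [1.96 0.97]
spindle 10.2 [1.1  0.99]
spindle 11 [0.14 1.02]
bore top 124 [2.28 0.35] [2.25 0.27]
bore top 125 [1.77 0.35] [1.81 0.27]
bore top 126 [1.27 0.35] [1.37 0.27]
bore top 127 [0.77 0.36] [0.93 0.26]
bore bottom 98 [4.56 0.34]
bore bottom 99 [3.91 0.34]
bore bottom 100 [3.27 0.34]
bore bottom 101 [2.62 0.33]
```

The gap pattern suggests the spindle sits about 1 mm towards the screw side and 0.6 mm to the right relative to the bore. There's no contact force yet. I'll correct slightly and go down 5 mm, watching the forces.

Emit:
apply_moves(
  series=[0.003,-0.004,0,0,0,0,0.003,-0.004,-0.005,0,0,0,0.003,-0.004,-0.01,0,0,0,0.003,-0.004,-0.015,0,0,0,0.003,-0.004,-0.02,0,0,0,0.003,-0.004,-0.025,0,0,0,0.003,-0.004,-0.025,0,0,0],
)

```text
time_s: 14.65
eef_pos: [552.9, 105.9, 99.0]
tcp_rot: [-0.136, -0.694, 0.694, 0.136]
wrist_force: [0.3, 0.1, -1.7]
gripper_width: 41.8
```

```bash
python3 st.py w14;  python3 - <<'E'
from h import *
import pickle
s,c=pickle.load(open("w14.pkl","rb"))
crop(cv2.convertScaleAbs(c["image"],alpha=2.2),313,260,80,75,8,"pics/w14z.png")
E
```

```text
t 14.65 p [552.9 105.9  99. ] q [ 0.057  0.026  1.871 -0.     1.246  2.015] F [ 0.3  0.1 -1.7] M [0.   0.04 0.01] w 41.8
yaw -1.9579 down [-4.e-04 -0.e+00 -1.e+00]
```

View pics/w14z.png

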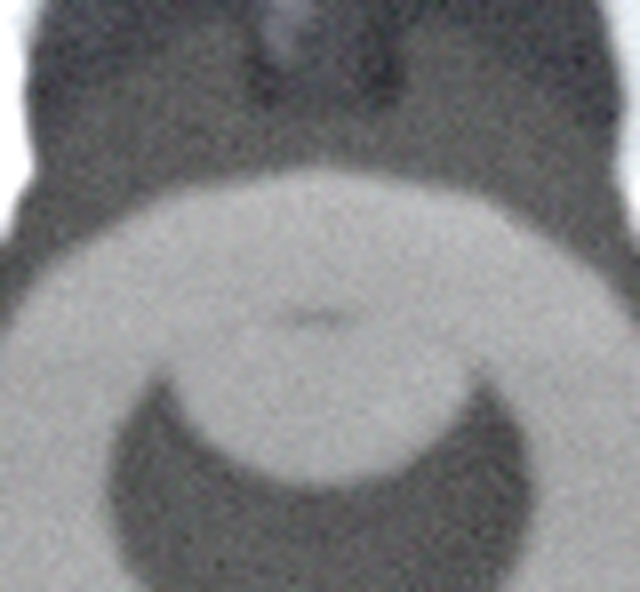

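The spindle is inside the bore with no contact force. I'll refit the spindle arc before the screw tip reaches the flat.

```bash
python3 - <<'E'
from h import *
from scipy.optimize import least_squares
import pickle
s,c=pickle.load(open("w14.pkl","rb"))
P=lambda x,y,z: onz(c,273+(x+.5)/8-.5,223+(y+.5)/8-.5,z,True)
r=R.from_quat(s["tcp_rot"]); T=lambda m: r.inv().apply([*(m-s["eef_pos"][:2]),0])[[0,2]]
def fit(pts,z,rad):
    q=np.array([T(P(*p,z)[:2]) for p in pts])
    return least_squares(lambda m: np.linalg.norm(q-m,axis=1)-rad,[0,0]).x.round(2)
sp=[(170,380),(190,420),(220,450),(260,474),(300,485),(340,487),(380,477),(420,452),(450,420),(470,380)]
print("tcp",s["eef_pos"])
for rad in (9.5,10.2): print("spindle",rad,fit(sp,102,rad))
print("spindle r11",fit(sp,100.5,11))
q=np.array([T(P(*p,102)[:2]) for p in sp]); A=np.c_[2*q,np.ones(len(q))]; x=np.linalg.lstsq(A,(q**2).sum(1),rcond=None)[0];print(x[:2],np.sqrt(x[2]+x[:2]@x[:2]))
E
```

```text
tcp [552.93959686 105.87794103  99.04870192]
spindle 9.5 [2.93 0.38]
spindle 10.2 [2.04 0.39]
spindle r11 [2.01 0.39]
[2.61585893 0.38439666] 9.75031156175138
```

Centred sideways and within 0.5 mm or so along the screw axis. Continuing down in steps.

Emit:
apply_moves(
  series=[0,0,-0.01,0,0,0,0,0,-0.02,0,0,0,0,0,-0.03,0,0,0,0,0,-0.04,0,0,0,0,0,-0.05,0,0,0,0,0,-0.05,0,0,0],
)

```text
time_s: 15.3
eef_pos: [552.8, 105.9, 88.8]
tcp_rot: [-0.136, -0.694, 0.694, 0.136]
wrist_force: [-0.4, 0.6, -1.4]
gripper_width: 42.0
```

```bash
python3 st.py w15;  python3 - <<'E'
from h import *
import pickle
s,c=pickle.load(open("w15.pkl","rb"))
crop(cv2.convertScaleAbs(c["image"],alpha=2.2),313,260,80,75,8,"pics/w15z.png")
E
```

```text
t 15.3 p [552.8 105.9  88.8] q [ 0.057  0.038  1.877 -0.     1.228  2.015] F [-0.4  0.6 -1.4] M [ 0.01 -0.02 -0.04] w 42.0
yaw -1.958 down [-8.e-04 -0.e+00 -1.e+00]
```

View pics/w15z.png

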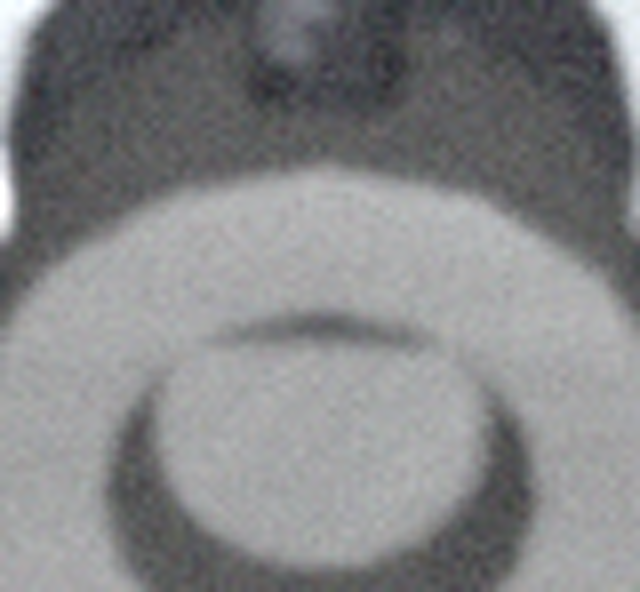

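The spindle top with its flat (chord at the top, level) is centred in the bore. The screw tip has passed over the flat with no force. Going down to just above the washer, then pressing.

Emit:
apply_moves(
  series=[0,0,-0.015,0,0,0,0,0,-0.03,0,0,0,0,0,-0.045,0,0,0,0,0,-0.06,0,0,0,0,0,-0.075,0,0,0,0,0,-0.084,0,0,0,0,0,-0.084,0,0,0,0,0,-0.084,0,0,0],
)

```text
time_s: 16.15
eef_pos: [553.1, 105.9, 72.5]
tcp_rot: [0.136, 0.694, -0.694, -0.136]
wrist_force: [-0.8, -0.5, -1.5]
gripper_width: 42.1
```

```bash
python3 st.py w16
```

```text
t 16.15 p [553.1 105.9  72.5] q [0.057 0.059 1.885 0.    1.197 2.015] F [-0.8 -0.5 -1.5] M [ 0.01 -0.02  0.02] w 42.1
yaw -1.9579 down [-0.  0. -1.]
```

Emit:
apply_moves(
  series=[0,0,-0.005,0,0,0,0,0,-0.01,0,0,0,0,0,-0.01,0,0,0],
)

```text
time_s: 16.5
eef_pos: [553.4, 105.9, 71.1]
tcp_rot: [0.136, 0.694, -0.694, -0.136]
wrist_force: [-1.5, -0.3, 2.4]
gripper_width: 41.8
```

Emit:
apply_moves(
  series=[0,0,-0.005,0,0,0,0,0,-0.01,0,0,0,0,0,-0.01,0,0,0],
)

```text
time_s: 16.8
eef_pos: [553.4, 105.9, 68.9]
tcp_rot: [0.136, 0.694, -0.694, -0.136]
wrist_force: [-1.5, -0.3, 3.7]
gripper_width: 41.5
```

Emit:
apply_moves(
  series=[0,0,-0.005,0,0,0,0,0,-0.01,0,0,0,0,0,-0.01,0,0,0],
)

```text
time_s: 17.1
eef_pos: [553.4, 105.9, 66.8]
tcp_rot: [0.136, 0.694, -0.694, -0.136]
wrist_force: [-1.2, -1.0, 5.7]
gripper_width: 41.7
```

```bash
python3 st.py w17
```

```text
t 17.1 p [553.4 105.9  66.8] q [0.057 0.067 1.887 0.    1.186 2.015] F [-1.2 -1.   5.7] M [-0.04  0.32  0.01] w 41.7
yaw -1.958 down [ 6.e-04  1.e-04 -1.e+00]
```

Contact was at TCP z of about 71.2. Net force is now 7.2 N, about 4.5 mm down. Pressing about 1.8 mm more.

Emit:
apply_moves(
  series=[0,0,-0.005,0,0,0,0,0,-0.009,0,0,0,0,0,-0.009,0,0,0,0,0,-0.009,0,0,0,0,0,-0.009,0,0,0],
)

```text
time_s: 17.65
eef_pos: [553.4, 105.9, 65.2]
tcp_rot: [0.136, 0.694, -0.694, -0.136]
wrist_force: [-2.4, -0.1, 6.4]
gripper_width: 42.0
```

```bash
python3 st.py w18;  python3 - <<'E'
from h import *
import pickle
from station import env
s,c=pickle.load(open("w18.pkl","rb"))
crop(cv2.convertScaleAbs(c["image"],alpha=2.2),313,250,100,75,8,"pics/w18z.png")
S=env.capture("scene");D=env.capture("side")
a=S["image"][160:250,355:455];b=D["image"][120:210,260:360]
cv2.imwrite("pics/sd18.png",np.hstack([cv2.resize(x,None,fx=4,fy=4,interpolation=cv2.INTER_CUBIC) for x in (a,b)]))
cv2.imwrite("pics/scene18.png",S["image"])
import pickle
S0,D0=pickle.load(open("cams.pkl","rb"))
for n,x,y in (("scene",S0,S),("side",D0,D)):
    d=cv2.absdiff(x["image"],y["image"]).max(2); 
    cv2.imwrite(f"pics/diff_{n}.png",(d>40).astype(np.uint8)*255)
E
```

```text
t 17.65 p [553.4 105.9  65.2] q [0.057 0.069 1.888 0.    1.184 2.015] F [-2.4 -0.1  6.4] M [-0.06  0.43  0.04] w 42.0
yaw -1.9579 down [ 5.e-04  1.e-04 -1.e+00]
```

View pics/w18z.png

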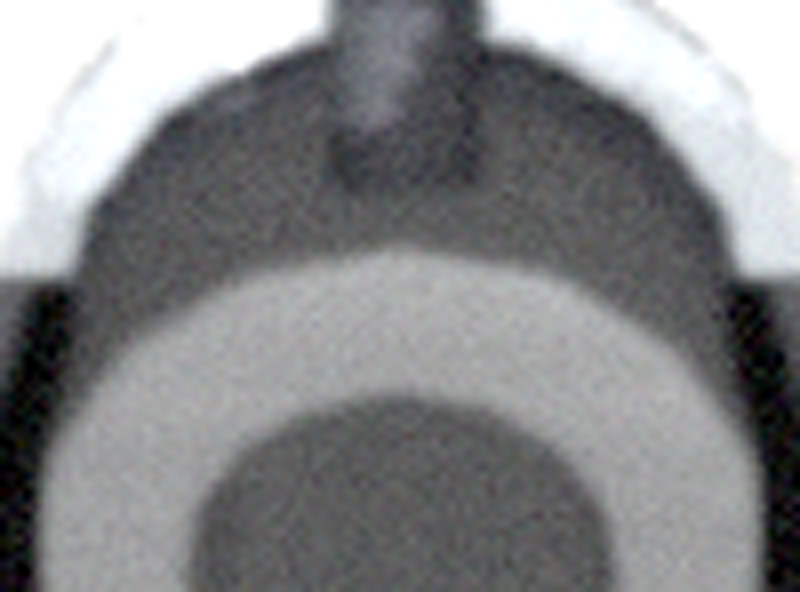

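View pics/sd18.png

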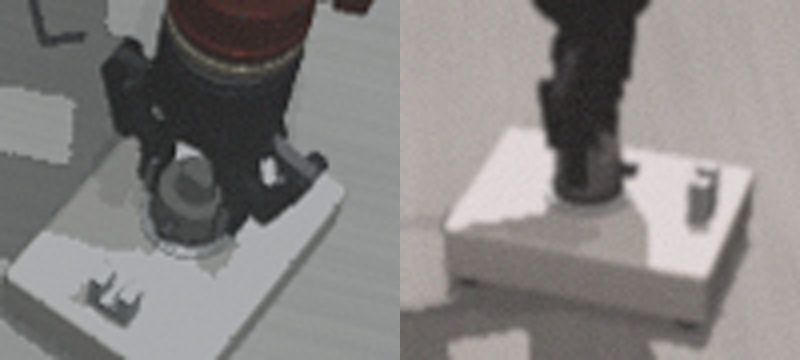

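View pics/scene18.png

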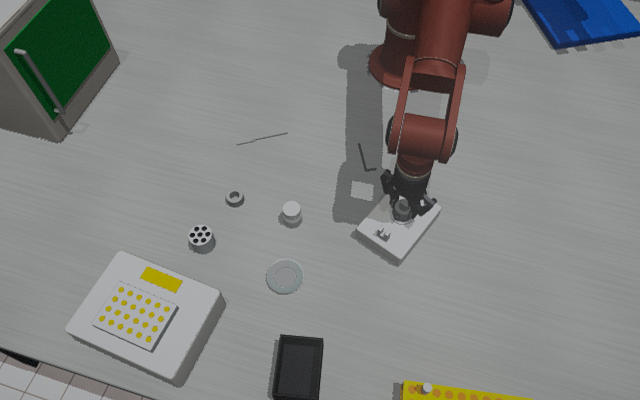

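All checks agree. Net force is about 7.9 N (expected about 8 N at 6 mm) and TCP travel since washer contact is about 6.0 mm. The collar hasn't shifted in the fingers, the screw points at the guide, and the bystanders look unchanged in the scene view. Handing in.

```bash
python3 st.py; python3 - <<'E'
from station import env
print(env.close_job())
E
```

```text
t 17.8 p [553.4 105.9  65.3] q [ 0.057  0.069  1.888 -0.     1.184  2.015] F [-2.8 -0.3  6. ] M [ 0.    0.44 -0.01] w 41.8
yaw -1.9579 down [ 5.e-04  0.e+00 -1.e+00]
the job is handed in; nothing more can be done
None
```

The job is done and handed in at 17.8 s of the 54 s allowed; no verdict was reported.

- **Spindle:** I pinched it with one pad on the flat and turned it about −1.18 rad. The jaw ended at yaw −0.389 and the housing edge measured −0.387. After release the camera read the flat at −0.405, within the 0.17 rad limit.
- **Collar:** I gripped it at 60 N across the screw axis and threaded it over the spindle with the screw over the flat. There was no contact force on the way down.
- **Washer:** I pressed about 5.9 mm past contact, and the net upward force was 7.5–7.9 N against about 8 N expected at 6 mm. I judged the depth from tool travel and force, not by measuring the washer itself.
- **Last checks:**
  - **Grip:** the opening was 41.8 mm and the collar had not visibly slipped in the fingers.
  - **Screw:** it pointed at the guide block.
  - **Bystanders:** by eye, none had moved in the scene view.

Some measurements disagreed:
- **Collar position:** the first scene and side measurements differed from the wrist camera by several mm. I used the wrist camera, and the grasp confirmed it.
- **Collar height:** its top came out at 21 mm from scene and side (the same with a wrist ray added) and at 30 mm from two wrist views, against 26 mm in the text. I used 26 mm.
- **Bore centre:** fits at its top and bottom edges differed by about 2 mm, so I centred on the view of the spindle inside the bore.
- **Side load:** about 3 N sideways and 0.4 N m remained at the end.

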